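# Pack the round bread mould clasp-up in the baker's kit box

### The job

The round bread mould lying on the bench has to be put away clasp up. Without picking it up, first roll it along the bench until its clasp is on top, then swing the kit box's top tray fully open, lift the mould over and set it down gently, clasp still up, in the compartment underneath, and lower the tray (do not let it drop) until it is fully shut again. Leave everything else on the bench where it is.

Things in the scene. Friction and masses are not known exactly. Their poses are not given: they have to be found in the camera images.
- mould_center (a point): Centre of the loose round bread mould, a rigid closed tin tube lying on the bench, 140 mm long. Origin on its axis half-way along, 27 mm above the bench. x runs along the tube; z points from the axis out through the clasp, so clasp up means z straight up. It starts with the clasp 0.9 rad or more away from the top, to either side or even underneath.
- mould_clasp (a point): Middle of the mould's clasp, 25.5 mm from the tube's axis (axes as mould_center): a flat dark steel plate 80 x 20 mm with a small lever, lying along one side of the barrel. Straight opposite are three small hinge knuckles on a narrow strip. Neither stands prouder than the end caps, so the tube rolls over them.
- mould: The mould as a solid, 0.22 to 0.36 kg: two end caps 54 mm in diameter and 12 mm long, on which it rolls (27 mm per rad), and between them the barrel, 46 mm in diameter, 116 mm long, where to push or grip it. It rolls easily: pushed at 20 mm/s it stops within 1 mm, at 90 mm/s it runs on some 15 mm. For its turn use mould_center: this entry's own turn about the tube's axis is arbitrary.
- kitbox_floor (a point): Centre of the inner floor of the kit box's compartment, 8 mm above the bench. z up; x points from the side nearer the robot to the far side, towards which the tray swings; y runs along the box's long side, and the mould fits lying along y.
- kitbox: The kit box: an open wooden box fixed to the bench, outer 160 mm (x) x 210 mm (y) x 75 mm high, walls and floor 8 mm, so the compartment is 144 x 194 mm and 67 mm deep. Origin under its middle, axes as kitbox_floor.
- tray_handle (a point): Middle of the tray's carrying bar: a round wooden bar 18 mm thick along the box's y, 122 mm of it free between two upright posts, 75 mm above the tray's underside (40 mm above its rim); 152 mm above the bench when shut. Axes parallel to the box's.
- tray: The aluminium top tray, 160 x 210 x 35 mm, 0.4 kg, that covers the compartment when shut; it always stays level as it swings and carries small nozzles fixed in it. Its origin is a hinge pin: use tray_handle.
- link_rear (a joint): Swing q of the tray's two pairs of 95 mm arms: 0 shut (start), 2.09 rad open; stops at both, where the tray's weight holds it; nearly no friction; topmost at 1.05. From its shut place the handle moves 95 mm x (cos(150 deg - q) + 0.866) along the box's x and 95 mm x (sin(150 deg - q) - 0.5) up: 165 mm across in all, 47 mm higher half-way.
- loaf_a: Bystander: brown loaf 190 mm long, 90 mm wide, 83 mm high, on the robot's right; origin under its middle, to be left alone.
- loaf_b: Bystander: dark loaf 180 mm long, 84 mm wide, 78 mm high, on the robot's left; origin under its middle, to be left alone.
- jar: Bystander: glass jar 68 mm across, 100 mm high; origin under its middle, to be left alone.
- bowl: Bystander: white bowl 100 mm across, 50 mm high; origin under its middle, to be left alone.
- brush: Bystander: pastry brush 190 mm long lying near the robot; origin under its middle, to be left alone.
- pin: Bystander: small wooden rolling pin 210 mm long, 40 mm thick; origin at its middle, to be left alone.
- scraper: Bystander: dough scraper 120 mm wide, flat steel with a wooden grip; origin under its middle, to be left alone.
Not all that is in view belongs to the job. Leave any blue look-alike of the mould alone.

How it is judged (in metres and radians):
On the way, in this order (a step that is already met when the one before it is completed fails the run):
1. the mould has been rolled along the bench, lying on it, until its clasp is on top (within 0.3 rad) (angle between mould_center's own z axis and vertical below 0.3 rad and height (world z) of mould_center below 0.032 m and distance of mould_center from where it was at the start of the episode above 0.012 m and value of joint link_rear below 0.1 rad), for 0.2 s.
2. the tray is swung fully open, the mould still lying clasp up on the bench (value of joint link_rear above 1.95 rad and angle between mould_center's own z axis and vertical below 0.35 rad and height (world z) of mould_center below 0.032 m), for 0.2 s.
3. the mould lies released on the compartment's floor, clasp up, with the tray open (x of mould_center in the frame of kitbox_floor between -0.055 and 0.055 m and y of mould_center in the frame of kitbox_floor between -0.04 and 0.04 m and z of mould_center in the frame of kitbox_floor below 0.036 m and angle between mould_center's own z axis and vertical below 0.35 rad and contact force between the fingers and mould below 0.1 N and value of joint link_rear above 1.9 rad), for 0.2 s.
4. the tray is fully shut over it (value of joint link_rear below 0.06 rad), for 0.2 s.
At the end, for the whole second after the job is handed in: The mould lies still and released on the floor of the compartment, between its walls, clasp up within 0.35 rad (20 degrees), and the tray is fully shut (within 0.06 rad) and let go (x of mould_center in the frame of kitbox_floor between -0.055 and 0.055 m and y of mould_center in the frame of kitbox_floor between -0.04 and 0.04 m and z of mould_center in the frame of kitbox_floor below 0.036 m and angle between mould_center's own z axis and vertical below 0.35 rad and contact force between the fingers and mould below 0.1 N and value of joint link_rear below 0.06 rad and linear speed of mould below 0.02 m/s and contact force between the fingers and tray below 0.1 N); the robot touches nothing.
It fails at once if the mould is lifted off the bench while its clasp is not up (more than 0.5 rad off) (height (world z) of mould_center above 0.045 m and angle between mould_center's own z axis and vertical above 0.5 rad).
It fails at once if the tray drops (its arms fall faster than 5 rad/s) (velocity of joint link_rear below -5 rad/s).
It fails at once if the mould is dropped (moves faster than 0.45 m/s with the fingers off it: a fall of 10 mm) (linear speed of mould above 0.45 m/s and contact force between the fingers and mould below 0.1 N).
It fails at once if another thing on the bench is moved more than 40 mm (distance of any of loaf_a, loaf_b, jar, bowl, brush, pin, scraper from where it was at the start of the episode above 0.04 m).
It also fails if it takes over 72 s, if anything falls off the work surface, if the arm or the gripper's body presses on something with over 40 N, if the wrist force passes 120 N, or if a joint passes its speed limit or range.

### The arm

A 6-joint arm with a two-finger parallel gripper is mounted at the origin on the work surface. World frame = base frame: x ahead of the robot, y to its left, z up, the work surface at z = 0. Lengths are in m, angles in degrees, forces in N, time in s.
With the tool pointing down it reaches from about 0.25 to 0.725 m from the base axis. Payload 9.7 kg.
Tool frame: the origin (TCP) lies between the finger pads; the fingertips stand 11 mm ahead of it and the grasp point (between the pads) lies 8 mm behind it; z points along the fingers, y is the direction in which the jaws open and shut (so a half turn about z gives the same grasp; the last joint's range is limited). The gripper opens to 85 mm and grips with 20 to 120 N. Pads are 22 mm wide; open, the fingers measure 114 mm over their backs; the gripper's body (76 mm by 85 mm) begins 54 mm behind the grasp point. The pads swing forward as they close: fully open they stand 13 mm farther back than shut.
Start: joints at [0, 4.979, 10.078, 95.1, 0, 90], TCP at [0.55, -0, 0.242] pointing down, gripper open.
Joint ranges: [-179.16, 179.16], [-48.56, 103.87], [-65.8, 70.77], [-126.05, 130.52], [-82.76, 87.17], [-180, 180]. Speed limits (degrees/s): [127.2, 127.2, 147.25, 180, 180, 180].

### API

Orientations are given as [roll, pitch, yaw] about the fixed x, y, z axes, in that order (R = Rz(yaw) Ry(pitch) Rx(roll)).
In Python, from workcell import bot gives the robot as it stands.
- The arm moves only by the tool play_rows, never from a script. Its argument "targets" is a list of rows, each an object of numbers: "fingers": the gripper command: -1 is shut, 1 is fully open, values between are in proportion; "x", "y", "z": the shift along the tool's x, y, z in m; "wx", "wy", "wz": the turn, a rotation vector about the tool's x, y, z in degrees. In form: [{"fingers": .., "x": .., "y": .., "z": .., "wx": .., "wy": .., "wz": ..}, ...]. A call has 1 to 20 rows; each row is the pose to reach, as a shift and turn from the pose commanded when the call began, along the tool's axes at that moment; what a row does not reach only later rows make up. A row lasts 1/12 s, in which the tool goes at most 41.7 mm and 7.16 degrees, less where a joint would pass 70% of its speed; a pose out of reach is approached as far as the arm can. A call with a gripper value outside its range is refused whole. The fingers move at their own pace and stop on an object; "grip_force" is the grip in N (left out, the last holds). Time passes only in rows, so rows that repeat a pose let the fingers close. It gives the time, the measured TCP pose, the force and the opening at its end, in the units of the state.
- bot.get_obs(): the state, without advancing time (a new reading comes with each control period).
- bot.camera(name): name is "scene" or "side" or "wrist"; returns (picture, depth): 420x560x3 uint8, blue, green, red; 420x560 float32, m along the optical axis (not along the pixel's ray), 0 where there is no reading.
- bot.get_calibration(name): a dict with "fx", "fy", "cx", "cy" (pixels), "camera_from_world" (4x4, takes a point from world to camera coordinates). Camera axes: x right, y down, z forward; pixel columns grow to the right and rows downward; lengths in m; the calibration is good to about 2 mm. A picture is of the moment at which its call begins: read the wrist's pose just before it. get_calibration takes no time and is no camera call; for the wrist camera it gives the pose at the moment of the call.
- bot.job_done(): hands the job in, once; it reports no verdict.
Trained networks look in the newest picture that a camera, given by its name, has taken for a name from the list of things; names that differ only in an ending like _2 or _b are one class to them, and where a whole thing is asked for, a point or a joint stands for the part that bears it (a point fixed in the world has none). Each returns a list of dicts, best first, with "confidence" (0 to 1); they miss things now and then, are a little off and sometimes report something else, mostly with a low value. They report only what shows in the picture. A call takes as long as a camera call. They do not tell look-alikes from the thing itself.
- bot.look_for(query, camera): "extent" ([left, top, right, bottom] in pixels, round what is visible of it).
- bot.outline_of(query, camera): "region" (420x560 bool, what is visible of it) and "extent" ([left, top, right, bottom] in pixels, round what is visible of it).
- bot.place_of(query, camera): "point" ([row, column] in pixels: a listed point, or the origin of a listed thing).
The state is a dict: "time": time; "q": joint angles; "qd": joint speeds; "joint_efforts": joint torques, N m; "ee_pos": TCP position; "tcp_rot": TCP orientation; "wrist_force": force on the tool from outside, world axes, zero at the start; "torque": the same for the moment, N m; "opening": finger opening in m.
Only numpy, scipy, OpenCV 4.12 (cv2) and the standard library are available. Lean on these libraries where they do the work, as an engineer would, in place of code of your own. Each camera call takes 0.05 s, during which the arm holds its last target.

## Working session

There is one attempt and no reset: what is moved stays moved. The work goes in short steps, Python scripts to look and compute and a tool call to move; the robot and the scene stay as the last step left them, time stands still between calls to the robot, and variables do not carry over. Pictures are saved under pics/ and viewed, and the job is handed in when it is done.

Besides the shell and the picture viewer there is one more tool, called after "Call:" as a command line: name --argument value ..., lists and objects as JSON in quotes. play_rows: Moves the arm, as the interface text tells. Its arguments: {"type":"object","properties":{"targets":{"type":"array","items":{"type":"object","properties":{"fingers":{"type":"number"},"x":{"type":"number"},"y":{"type":"number"},"z":{"type":"number"},"wx":{"type":"number"},"wy":{"type":"number"},"wz":{"type":"number"}}}},"grip_force":{"type":"number"}},"required":["targets"]}

```bash
ls; mkdir -p pics; cat > h.py <<'E'
import numpy as np, cv2
from workcell import bot
def snap(n,f):
    im,d=bot.camera(n); cv2.imwrite('pics/'+f+'.png',im); return im,d
def p2w(n,r,c,d,cal=None):
    k=cal or bot.get_calibration(n); 
    T=np.linalg.inv(np.array(k['camera_from_world']))
    p=np.array([(c-k['cx'])/k['fx']*d,(r-k['cy'])/k['fy']*d,d,1.0]); return (T@p)[:3]
def ray_z(n,r,c,z,cal=None):
    a=p2w(n,r,c,0.1,cal);b=p2w(n,r,c,1.0,cal); t=(z-a[2])/(b[2]-a[2]); return a+t*(b-a)
E
python3 - <<'E'
from h import *
o=bot.get_obs();print(o)
for n in ['scene','side','wrist']:
    snap(n,n+'0')
    for q in ['mould_center','mould_clasp','mould','kitbox_floor','tray_handle','kitbox']:
        print(n,q,[(r['point'],round(r['confidence'],2)) for r in bot.place_of(q,n)[:3]])
    print(np.round(bot.get_calibration(n)['camera_from_world'],3).tolist())
E
```

```text
pics
{'time': 0.0, 'q': array([-4.81450656e-04,  5.01095721e+00,  1.00327803e+01,  9.51012897e+01,
        1.25052501e-03,  9.00004375e+01]), 'qd': array([-0.04957169, -0.00524821,  0.09828123, -0.06790291, -0.03783806,
        0.03248628]), 'joint_efforts': array([ 7.68234549e-04, -5.20392072e+01,  4.64802504e+01,  1.63646933e-02,
        2.23589603e-05, -6.77332673e-05]), 'ee_pos': array([5.49762528e-01, 1.36066430e-06, 2.41569460e-01]), 'tcp_rot': array([-1.79920533e+02, -1.24991697e-03,  8.99990793e+01]), 'wrist_force': array([-0.50192159,  0.43805325, -0.39066216]), 'torque': array([ 0.02827917, -0.02812064, -0.02216007]), 'opening': 0.08541652624430152}
scene mould_center [([258.6, 253.4], 0.63), ([130.6, 268.5], 0.59), ([225.6, 152.3], 0.52)]
scene mould_clasp [([262.6, 258.7], 0.58), ([262.1, 252.2], 0.57), ([214.1, 154.1], 0.49)]
scene mould [([223.6, 151.3], 0.84), ([256.7, 254.4], 0.77), ([130.1, 267.7], 0.71)]
scene kitbox_floor []
scene tray_handle [([157.3, 290.5], 0.83)]
scene kitbox [([189.0, 292.6], 0.81), ([285.5, 131.8], 0.36)]
[[0.753, 0.658, -0.012, -0.391], [0.5
[... 209 characters left out ...]
.68), ([259.1, 323.8], 0.65), ([211.8, 155.8], 0.62)]
side mould [([252.5, 328.1], 0.75), ([215.6, 155.9], 0.73), ([348.3, 252.5], 0.7)]
side kitbox_floor []
side tray_handle [([251.4, 327.3], 0.72), ([143.1, 223.6], 0.7), ([175.5, 233.3], 0.58)]
side kitbox []
[[0.799, -0.601, -0.005, -0.411], [-0.459, -0.605, -0.651, 0.316], [0.388, 0.522, -0.759, 1.136], [0.0, 0.0, 0.0, 1.0]]
wrist mould_center [([294.4, 289.3], 0.97)]
wrist mould_clasp []
wrist mould [([295.8, 288.0], 0.78)]
wrist kitbox_floor []
wrist tray_handle []
wrist kitbox [([21.9, 189.1], 0.74), ([297.0, 287.8], 0.39)]
[[1.0, -0.0, 0.001, -0.55], [-0.0, -0.965, 0.264, -0.034], [0.001, -0.264, -0.965, 0.378], [0.0, 0.0, 0.0, 1.0]]
```

View pics/scene0.png

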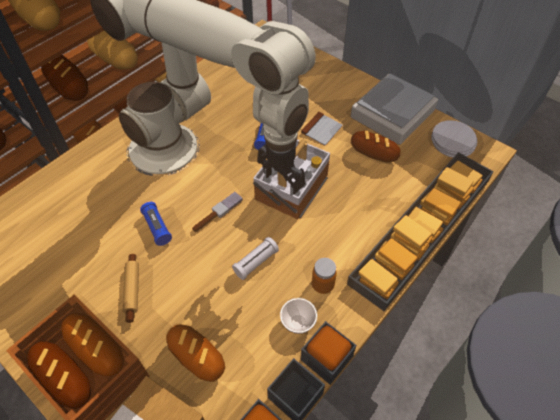

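View pics/side0.png

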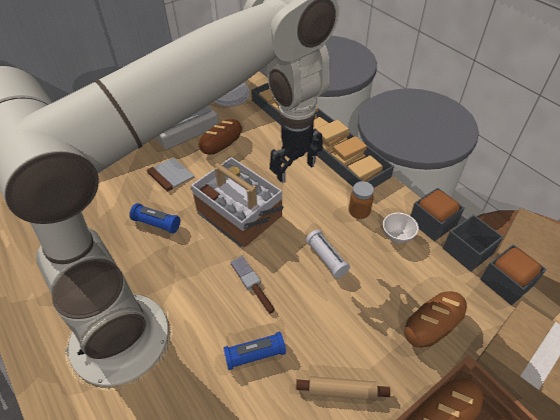

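View pics/wrist0.png

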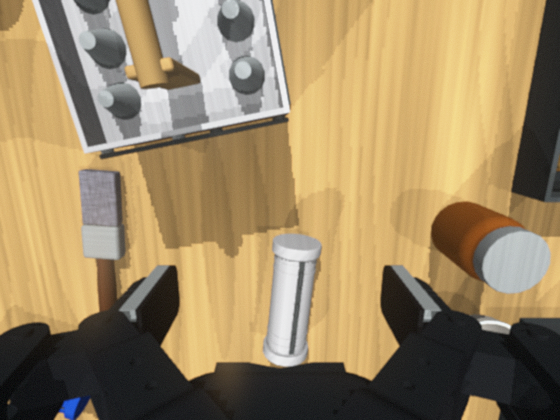

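```bash
python3 - <<'E'
from h import *
import numpy as np
for n in ['wrist','side','scene']:
    k=bot.get_calibration(n); im,d=bot.camera(n)
    R=bot.outline_of('mould',n)
    for r in R[:4]:
        m=r['region'].astype(np.uint8)
        m=cv2.erode(m,np.ones((3,3)))
        rr,cc=np.nonzero(m&(d>0))
        P=np.array([p2w(n,a,b,d[a,b],k) for a,b in zip(rr,cc)])
        P2=P[P[:,2]>0.015]
        if len(P2)<10: print(n,r['extent'],len(P2));continue
        rect=cv2.minAreaRect(P2[:,:2].astype(np.float32)*1000)
        print(n,round(r['confidence'],2),r['extent'],'mean',P2.mean(0).round(3),'z',np.percentile(P2[:,2],[2,50,98]).round(3),'rect mm',rect, cv2.boxPoints(rect).round(0).tolist())
    x0,y0,x1,y1={'wrist':(230,210,350,380),'side':(295,220,365,285),'scene':(225,225,290,285)}[n]
    c=cv2.resize(im[y0:y1,x0:x1],None,fx=500/(x1-x0),fy=500/(x1-x0),interpolation=cv2.INTER_CUBIC)[:600]
    cv2.imwrite(f'pics/{n}_crop1.png',c)
for n in ['scene','side','wrist']:
    k=bot.get_calibration(n); im,d=bot.camera(n)
    for q in ['tray_handle']:
        for r in bot.place_of(q,n)[:2]: print(n,q,r['point'],ray_z(n,*r['point'],0.152,k).round(3))
    for q in ['tray','kitbox','jar','bowl','pin','scraper','brush','loaf_a']:
        for r in bot.place_of(q,n)[:3]: print(n,q,r['point'],round(r['confidence'],2),ray_z(n,*r['point'],0.0,k).round(3))
print(bot.get_obs()['time'])
E
```

```text
wrist 0.8 [264.3, 230.4, 321.6, 366.9] mean [ 0.562 -0.12   0.045] z [0.024 0.047 0.053] rect mm ((562.2833862304688, -127.6612319946289), (138.38412475585938, 50.04179763793945), 84.70993041992188) [[531.0, -194.0], [581.0, -199.0], [594.0, -61.0], [544.0, -56.0]]
wrist 0.69 [62.7, 397.8, 91.1, 420.0] mean [ 0.305 -0.263  0.047] z [0.023 0.05  0.054] rect mm ((300.8166198730469, -263.4530334472656), (35.24699783325195, 17.168651580810547), 68.76980590820312) [[286.0, -277.0], [302.0, -283.0], [315.0, -250.0], [299.0, -244.0]]
side 0.87 [221.9, 330.8, 284.8, 369.3] mean [ 0.24  -0.247  0.047] z [0.029 0.049 0.056] rect mm ((241.57879638671875, -244.0353240966797), (44.11381912231445, 134.4725341796875), 69.51480102539062) [[171.0, -241.0], [297.0, -288.0], [312.0, -247.0], [186.0, -200.0]]
side 0.62 [304.5, 225.2, 354.7, 280.1] mean [ 0.555 -0.137  0.045] z [0.023 0.047 0.056] rect mm ((561.3043823242188, -130.53024291992188), (138.29608154296875, 51.02541732788086), 84.16715240478516) [[529.0, -197.0], [580.0, -202.0], [594.0, -64.0], [543.0, -59.0]]
side 0.58 [130.6, 202.2, 180.7, 
[... 2034 characters left out ...]
.   ]
side bowl [329.4, 432.3] 0.74 [ 0.637 -0.452  0.   ]
side bowl [240.2, 397.5] 0.73 [ 0.77  -0.204  0.   ]
side bowl [211.6, 359.0] 0.27 [ 0.756 -0.056  0.   ]
side pin [390.9, 343.8] 0.73 [ 0.359 -0.432  0.   ]
side scraper [181.4, 172.2] 0.95 [0.361 0.405 0.   ]
side brush [290.2, 252.2] 0.74 [ 0.34  -0.087  0.   ]
side brush [253.8, 326.0] 0.3 [ 0.574 -0.115  0.   ]
side loaf_a [326.1, 430.6] 0.8 [ 0.64  -0.444  0.   ]
side loaf_a [147.8, 222.3] 0.62 [0.578 0.446 0.   ]
wrist tray [299.9, 291.4] 0.26 [ 0.565 -0.146  0.   ]
wrist kitbox [22.0, 191.5] 0.57 [0.463 0.161 0.   ]
wrist jar [227.6, 456.1] 0.9 [ 0.755 -0.053  0.   ]
wrist brush [248.8, 107.7] 0.92 [ 0.348 -0.079  0.   ]
2.85
```

View pics/wrist_crop1.png

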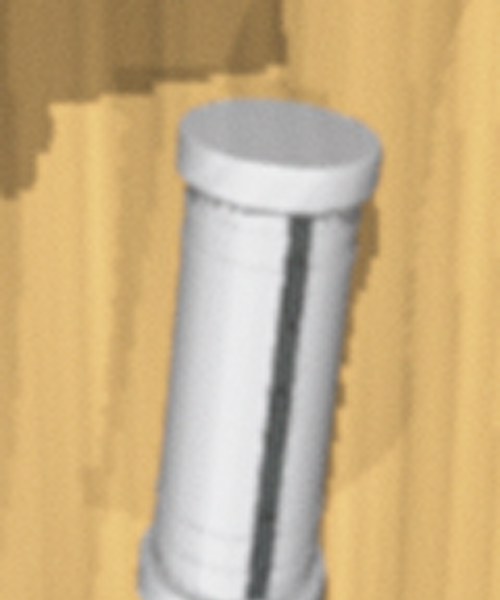

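View pics/side_crop1.png

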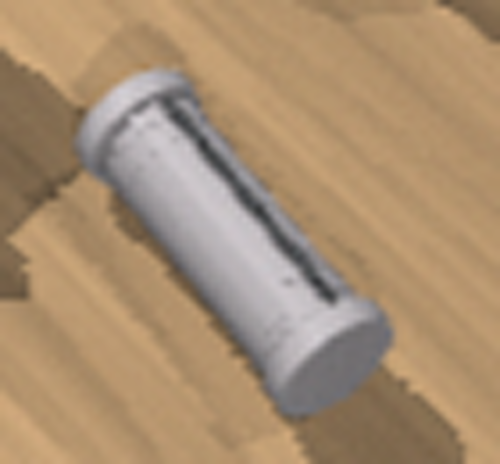

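View pics/scene_crop1.png

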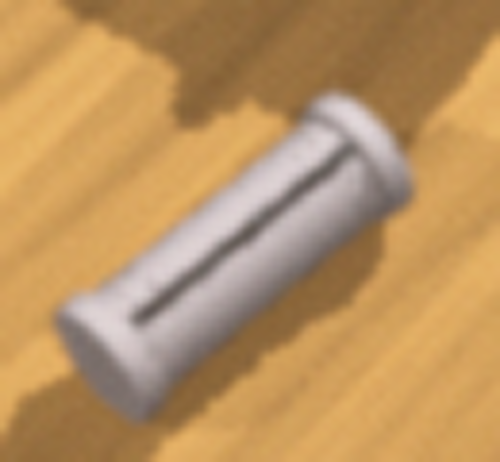

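```bash
python3 - <<'E'
from h import *
k=bot.get_calibration('side'); im,d=bot.camera('side'); np.save('side_d0.npy',d)
T=np.linalg.inv(np.array(k['camera_from_world']))
r,c=np.mgrid[0:420,0:560]
X=np.stack([(c-k['cx'])/k['fx']*d,(r-k['cy'])/k['fy']*d,d,np.ones_like(d)],-1)@T.T
X=X[...,:3]
reg=np.zeros((420,560),bool); reg[150:245,185:290]=True
for lo,hi in [(0.145,0.165),(0.105,0.118),(0.06,0.076)]:
    m=reg&(d>0)&(X[...,2]>lo)&(X[...,2]<hi)
    P=X[m]; rr,cc=np.nonzero(m)
    rect=cv2.minAreaRect(P[:,:2].astype(np.float32)*1000)
    print(lo,len(P),P.mean(0).round(4),[np.round(a,1) for a in rect],'px',rr.min(),rr.max(),cc.min(),cc.max(),P[:,2].max().round(4))
    print(cv2.boxPoints(rect).round(0).tolist())
E
```

```text
0.145 335 [0.4576 0.155  0.1583] [array([459.8, 161.8]), array([ 30.8, 152.5]), np.float64(10.5)] px 163 194 214 255 0.165
[[431.0, 234.0], [459.0, 84.0], [489.0, 90.0], [461.0, 240.0]]
0.105 761 [0.4587 0.1474 0.1112] [array([459.6, 159.2]), array([166.3, 219.6]), np.float64(11.9)] px 157 224 191 281 0.1178
[[356.0, 250.0], [401.0, 35.0], [564.0, 69.0], [518.0, 284.0]]
0.06 307 [0.4324 0.1013 0.0683] [array([459.2, 156.5]), array([161.2, 219.9]), np.float64(11.1)] px 190 234 193 281 0.0759
[[359.0, 249.0], [401.0, 33.0], [559.0, 64.0], [517.0, 280.0]]
```

Call:
play_rows --targets '[{"fingers": 1,"x": -0.025,"y": 0.003,"z": 0.025,"wz": 1},{"fingers": 1,"x": -0.055,"y": 0.006,"z": 0.055,"wz": 3},{"fingers": 1,"x": -0.085,"y": 0.009,"z": 0.085,"wz": 5},{"fingers": 1,"x": -0.115,"y": 0.012,"z": 0.11,"wz": 5.3},{"fingers": 1,"x": -0.13,"y": 0.013,"z": 0.14,"wz": 5.3},{"fingers": 1,"x": -0.13,"y": 0.013,"z": 0.142,"wz": 5.3},{"fingers": 1,"x": -0.13,"y": 0.013,"z": 0.142,"wz": 5.3}]'

```text
$.targets[0]: bad value
```

Call:
play_rows --targets '[{"fingers": 1.0,"x": -0.025,"y": 0.003,"z": 0.025,"wx": 0.0,"wy": 0.0,"wz": 1.0},{"fingers": 1.0,"x": -0.055,"y": 0.006,"z": 0.055,"wx": 0.0,"wy": 0.0,"wz": 3.0},{"fingers": 1.0,"x": -0.085,"y": 0.009,"z": 0.085,"wx": 0.0,"wy": 0.0,"wz": 5.0},{"fingers": 1.0,"x": -0.115,"y": 0.012,"z": 0.11,"wx": 0.0,"wy": 0.0,"wz": 5.3},{"fingers": 1.0,"x": -0.13,"y": 0.013,"z": 0.14,"wx": 0.0,"wy": 0.0,"wz": 5.3},{"fingers": 1.0,"x": -0.13,"y": 0.013,"z": 0.142,"wx": 0.0,"wy": 0.0,"wz": 5.3}]'

```text
time: 3.4
ee_pos: [0.5605, -0.1323, 0.0942]
tcp_rot: [-179.6, -0.0, 84.5]
wrist_force: [-0.9, 1.1, -0.5]
opening: 0.0855
```

```bash
python3 - <<'E'
from h import *
im,d=snap('wrist','wrist1'); 
k=bot.get_calibration('wrist'); np.save('w1.npy',d)
T=np.linalg.inv(np.array(k['camera_from_world'])); print(T[:3,3].round(3))
r,c=np.mgrid[0:420,0:560]
X=(np.stack([(c-k['cx'])/k['fx']*d,(r-k['cy'])/k['fy']*d,d,np.ones_like(d)],-1)@T.T)[...,:3]
m=(d>0)&(X[...,2]>0.04)&(X[...,2]<0.06)&(abs(X[...,0]-.565)<.05)&(X[...,1]>-.22)&(X[...,1]<-.04)&(d>0.1)
P=X[m]; print(len(P),P.mean(0),P.max(0),P.min(0))
# ridge line fit
for y in np.arange(-0.13,-0.05,0.01):
    q=P[abs(P[:,1]-y)<.003]
    if len(q)>20: 
        # circle fit
        A=np.c_[2*q[:,0],2*q[:,2],np.ones(len(q))]; s=np.linalg.lstsq(A,(q[:,0]**2+q[:,2]**2),rcond=None)[0]
        print(y.round(3),len(q),s[:2].round(4),np.sqrt(s[2]+s[0]**2+s[1]**2).round(4),q[:,2].max().round(4))
E
```

```text
[ 0.568 -0.065  0.228]
17432 [ 0.5636983  -0.12145706  0.04992046] [ 0.59392784 -0.05617029  0.05796393] [ 0.53281363 -0.19928797  0.04000521]
-0.13 701 [0.5634 0.0333] 0.0201 0.0563
-0.12 741 [0.5641 0.0318] 0.0212 0.0557
-0.11 752 [0.565  0.0309] 0.0219 0.0544
-0.1 773 [0.566  0.0319] 0.0211 0.0567
-0.09 828 [0.5672 0.033 ] 0.0206 0.0566
-0.08 864 [0.5679 0.0308] 0.022 0.0547
-0.07 966 [0.5702 0.0337] 0.0214 0.0576
-0.06 903 [0.5692 0.03  ] 0.0261 0.0575
```

View pics/wrist1.png

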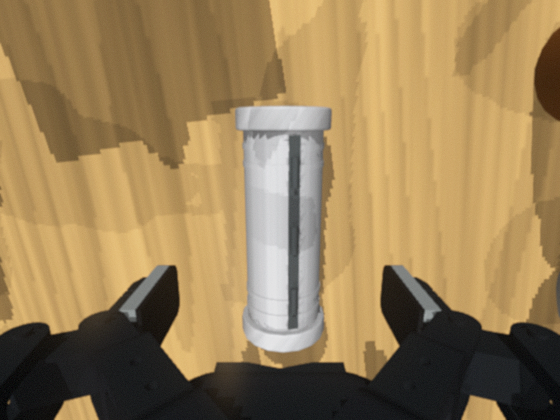

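```bash
python3 - <<'E'
import cv2
a=cv2.imread('pics/wrist1.png')[95:360,225:345]
b=cv2.rotate(a,cv2.ROTATE_90_CLOCKWISE)
cv2.imwrite('pics/w1c.png',cv2.resize(b,None,fx=3,fy=3,interpolation=cv2.INTER_CUBIC))
E
```

```text
(no output)
```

View pics/w1c.png

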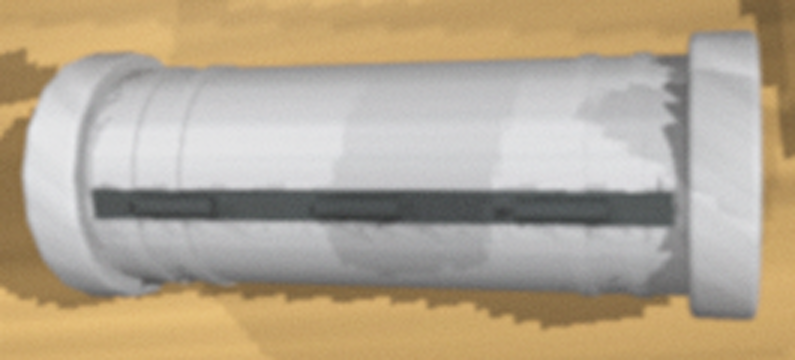

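```bash
cat >> h.py <<'E'
def strip_angle(n,r,c,cx,cy,yaw,R,k,zc=0.027):
    """angle of surface point from top, + toward roll dir (perp = Rz(yaw) x-axis), axis along Rz(yaw) y"""
    T=np.linalg.inv(np.array(k['camera_from_world'])); o=T[:3,3]; 
    v=T[:3,:3]@np.array([(c-k['cx'])/k['fx'],(r-k['cy'])/k['fy'],1.]); 
    e=np.array([np.cos(yaw),np.sin(yaw),0]); z=np.array([0,0,1.])
    p=o-np.array([cx,cy,zc]); a=np.array([p@e,p@z]); b=np.array([v@e,v@z])
    A=b@b;B=2*a@b;C=a@a-R*R; D=B*B-4*A*C
    t=(-B-np.sqrt(max(D,0)))/2/A; q=a+t*b; return np.arctan2(q[0],q[1]), (o+t*v)
E
python3 - <<'E'
from h import *
im=cv2.imread('pics/wrist1.png').astype(int); k=bot.get_calibration('wrist')
g=im.sum(2)
for r in range(150,320,20):
    row=g[r,255:315]; dk=np.nonzero(row<330)[0]+255
    c=dk.mean(); a,p=strip_angle('wrist',r,c,0.5632,-0.13,np.radians(-5.4),0.024,k); print(r,c.round(1),len(dk),round(a,3),p.round(4))
E
```

```text
150 294.5 10 0.239 [ 0.5736 -0.08    0.0503]
170 294.5 10 0.243 [ 0.5728 -0.0903  0.0503]
190 293.5 10 0.225 [ 0.5713 -0.1009  0.0504]
210 293.5 10 0.23 [ 0.5704 -0.112   0.0504]
230 294.0 11 0.247 [ 0.5697 -0.1234  0.0503]
250 293.5 10 0.24 [ 0.5684 -0.1351  0.0503]
270 293.0 9 0.233 [ 0.5671 -0.1472  0.0504]
290 293.0 9 0.238 [ 0.5661 -0.1598  0.0503]
310 293.0 9 0.243 [ 0.565  -0.1729  0.0503]
```

Call:
play_rows --targets '[{"fingers": 1.0,"x": 0.0,"y": 0.0025,"z": 0.025,"wx": 0.0,"wy": 0.0,"wz": 0.0},{"fingers": 1.0,"x": 0.0,"y": 0.0025,"z": 0.05,"wx": 0.0,"wy": 0.0,"wz": 0.0},{"fingers": 0.8,"x": 0.0,"y": 0.0025,"z": 0.07,"wx": 0.0,"wy": 0.0,"wz": 0.0},{"fingers": 0.6,"x": 0.0,"y": 0.0025,"z": 0.075,"wx": 0.0,"wy": 0.0,"wz": 0.0},{"fingers": 0.4,"x": 0.0,"y": 0.0025,"z": 0.075,"wx": 0.0,"wy": 0.0,"wz": 0.0},{"fingers": 0.4,"x": 0.0,"y": 0.0025,"z": 0.075,"wx": 0.0,"wy": 0.0,"wz": 0.0},{"fingers": 0.4,"x": 0.0,"y": 0.0025,"z": 0.075,"wx": 0.0,"wy": 0.0,"wz": 0.0},{"fingers": 0.4,"x": 0.0,"y": 0.0025,"z": 0.075,"wx": 0.0,"wy": 0.0,"wz": 0.0}]'

```text
time: 4.12
ee_pos: [0.5665, -0.1303, 0.0273]
tcp_rot: [179.8, 0.0, 84.7]
wrist_force: [0.8, 0.2, -0.5]
opening: 0.0598
```

```bash
python3 - <<'E'
from h import *
im,d=snap('wrist','wrist2'); im,d=snap('side','side2')
cv2.imwrite('pics/side2c.png',cv2.resize(im[180:330,260:420],None,fx=4,fy=4))
E
```

```text
(no output)
```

View pics/wrist2.png

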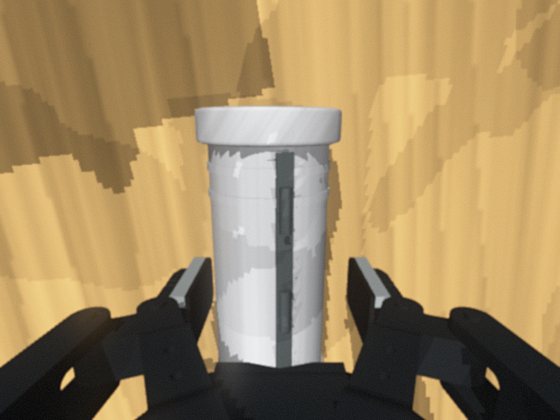

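View pics/side2c.png

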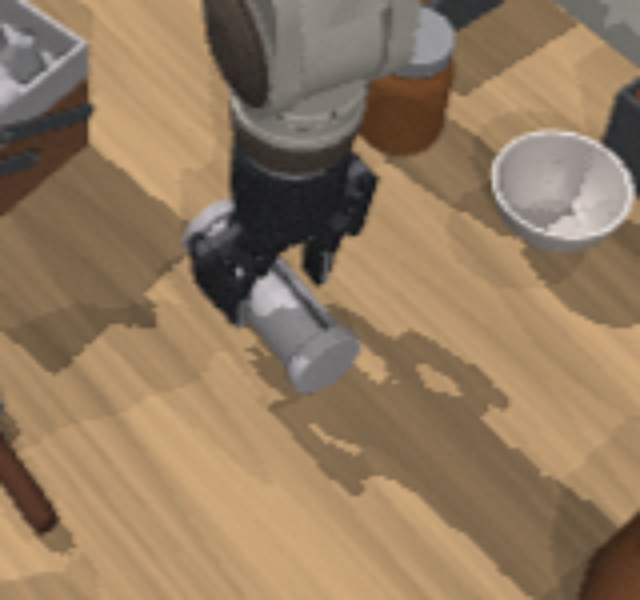

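Call:
play_rows --targets '[{"fingers": 0.4,"x": 0.0,"y": 0.001,"z": 0.003,"wx": 0.0,"wy": 0.0,"wz": 0.0},{"fingers": 0.4,"x": 0.0,"y": 0.003,"z": 0.006,"wx": 0.0,"wy": 0.0,"wz": 0.0},{"fingers": 0.4,"x": 0.0,"y": 0.005,"z": 0.006,"wx": 0.0,"wy": 0.0,"wz": 0.0},{"fingers": 0.4,"x": 0.0,"y": 0.007,"z": 0.006,"wx": 0.0,"wy": 0.0,"wz": 0.0},{"fingers": 0.4,"x": 0.0,"y": 0.01,"z": 0.006,"wx": 0.0,"wy": 0.0,"wz": 0.0},{"fingers": 0.4,"x": 0.0,"y": 0.013,"z": 0.006,"wx": 0.0,"wy": 0.0,"wz": 0.0},{"fingers": 0.4,"x": 0.0,"y": 0.016,"z": 0.006,"wx": 0.0,"wy": 0.0,"wz": 0.0},{"fingers": 0.4,"x": 0.0,"y": 0.019,"z": 0.006,"wx": 0.0,"wy": 0.0,"wz": 0.0},{"fingers": 0.4,"x": 0.0,"y": 0.022,"z": 0.006,"wx": 0.0,"wy": 0.0,"wz": 0.0},{"fingers": 0.4,"x": 0.0,"y": 0.025,"z": 0.006,"wx": 0.0,"wy": 0.0,"wz": 0.0},{"fingers": 0.4,"x": 0.0,"y": 0.028,"z": 0.006,"wx": 0.0,"wy": 0.0,"wz": 0.0},{"fingers": 0.4,"x": 0.0,"y": 0.031,"z": 0.006,"wx": 0.0,"wy": 0.0,"wz": 0.0},{"fingers": 0.4,"x": 0.0,"y": 0.034,"z": 0.006,"wx": 0.0,"wy": 0.0,"wz": 0.0},{"fingers": 0.4,"x": 0.0,"y": 0.037,"z": 0.006,"wx": 0.0,"wy": 0.0,"wz": 0.0},{"fingers": 0.4,"x": 0.0,"y": 0.039,"z": 0.006,"wx": 0.0,"wy": 0.0,"wz": 0.0},{"fingers": 0.4,"x": 0.0,"y": 0.041,"z": 0.006,"wx": 0.0,"wy": 0.0,"wz": 0.0},{"fingers": 0.4,"x": 0.0,"y": 0.042,"z": 0.006,"wx": 0.0,"wy": 0.0,"wz": 0.0}]'

```text
time: 5.63
ee_pos: [0.6076, -0.1341, 0.0193]
tcp_rot: [180.0, -0.0, 84.7]
wrist_force: [-1.0, 0.4, 0.4]
opening: 0.0602
```

```bash
python3 - <<'E'
from h import *
im,d=snap('wrist','wrist3')
E
```

```text
(no output)
```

View pics/wrist3.png

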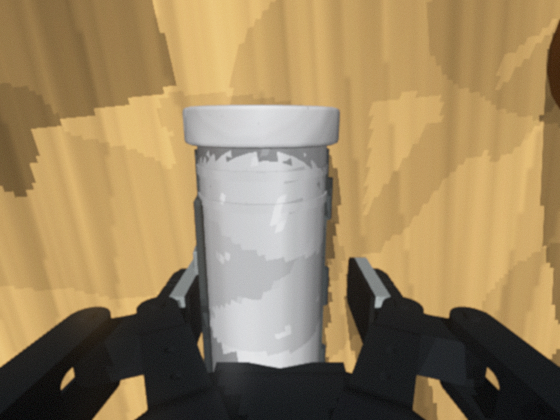

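Call:
play_rows --targets '[{"fingers": 0.4,"x": 0.0,"y": 0.001,"z": 0.0,"wx": 0.0,"wy": 0.0,"wz": 0.0},{"fingers": 0.4,"x": 0.0,"y": 0.003,"z": 0.0,"wx": 0.0,"wy": 0.0,"wz": 0.0},{"fingers": 0.4,"x": 0.0,"y": 0.006,"z": 0.0,"wx": 0.0,"wy": 0.0,"wz": 0.0},{"fingers": 0.4,"x": 0.0,"y": 0.009,"z": 0.0,"wx": 0.0,"wy": 0.0,"wz": 0.0},{"fingers": 0.4,"x": 0.0,"y": 0.012,"z": 0.0,"wx": 0.0,"wy": 0.0,"wz": 0.0},{"fingers": 0.4,"x": 0.0,"y": 0.015,"z": 0.0,"wx": 0.0,"wy": 0.0,"wz": 0.0},{"fingers": 0.4,"x": 0.0,"y": 0.018,"z": 0.0,"wx": 0.0,"wy": 0.0,"wz": 0.0},{"fingers": 0.4,"x": 0.0,"y": 0.021,"z": 0.0,"wx": 0.0,"wy": 0.0,"wz": 0.0},{"fingers": 0.4,"x": 0.0,"y": 0.024,"z": 0.0,"wx": 0.0,"wy": 0.0,"wz": 0.0},{"fingers": 0.4,"x": 0.0,"y": 0.027,"z": 0.0,"wx": 0.0,"wy": 0.0,"wz": 0.0},{"fingers": 0.4,"x": 0.0,"y": 0.03,"z": 0.0,"wx": 0.0,"wy": 0.0,"wz": 0.0},{"fingers": 0.4,"x": 0.0,"y": 0.033,"z": 0.0,"wx": 0.0,"wy": 0.0,"wz": 0.0},{"fingers": 0.4,"x": 0.0,"y": 0.036,"z": 0.0,"wx": 0.0,"wy": 0.0,"wz": 0.0},{"fingers": 0.4,"x": 0.0,"y": 0.038,"z": 0.0,"wx": 0.0,"wy": 0.0,"wz": 0.0},{"fingers": 0.4,"x": 0.0,"y": 0.0395,"z": 0.0,"wx": 0.0,"wy": 0.0,"wz": 0.0},{"fingers": 0.4,"x": 0.0,"y": 0.0405,"z": 0.0,"wx": 0.0,"wy": 0.0,"wz": 0.0},{"fingers": 0.4,"x": 0.0,"y": 0.0405,"z": 0.0,"wx": 0.0,"wy": 0.0,"wz": 0.0}]'

```text
time: 7.1
ee_pos: [0.6478, -0.1379, 0.0192]
tcp_rot: [-180.0, 0.0, 84.7]
wrist_force: [-1.1, 0.9, -0.7]
opening: 0.0598
```

```bash
python3 - <<'E'
from h import *
im,d=snap('wrist','wrist4')
E
```

```text
(no output)
```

View pics/wrist4.png

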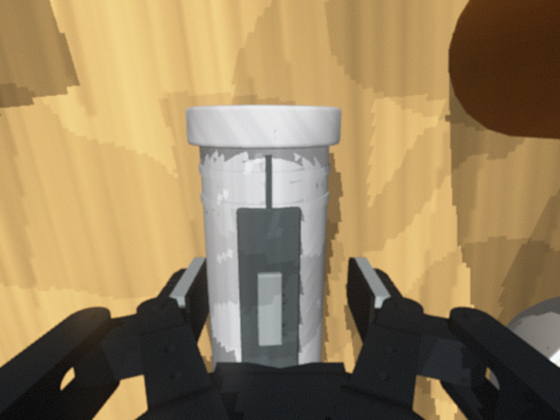

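```bash
python3 - <<'E'
from h import *
k=bot.get_calibration('wrist'); print(k['fx'],k['cx'],k['cy'])
yaw=np.radians(-5.4)
# barrel edges -> axis position at row 210
T=np.linalg.inv(np.array(k['camera_from_world'])); o=T[:3,3]; print(o.round(4))
e=np.array([np.cos(yaw),np.sin(yaw),0])
for r,l,rt,pl,pr in [(190,203,328,None,None),(230,205,326,237,300),(270,207,324.5,239,299)]:
    th=[]
    for c in (l,rt):
        v=T[:3,:3]@np.array([(c-k['cx'])/k['fx'],(r-k['cy'])/k['fy'],1.]); th.append(np.arctan2(v@e,-v[2]))
    mid=np.mean(th); s=(o@e)+np.tan(mid)*(o[2]-0.027); 
    c0=s*e; print(r,'axis perp coord',s.round(4),'=> x at y=-.137',((s+0.137*e[1])/e[0]).round(4), 'R est',np.sin((th[1]-th[0])/2)*np.hypot(o[2]-.027,s-o@e))
    if pl:
        for c in (pl,pr,(pl+pr)/2): print(strip_angle('w',r,c,c0[0],c0[1],yaw,0.0255,k)[0].round(3))
E
```

```text
337.9873941712517 279.55936542999956 213.3787172012839
[ 0.6538 -0.0717  0.1507]
190 axis perp coord 0.6528 => x at y=-.137 0.6427 R est 0.022856867729894443
230 axis perp coord 0.6526 => x at y=-.137 0.6426 R est 0.02284940404069537
-0.318
0.473
0.071
270 axis perp coord 0.6526 => x at y=-.137 0.6425 R est 0.022936443951891053
-0.306
0.472
0.076
```

Call:
play_rows --targets '[{"fingers": 0.4,"x": 0.0,"y": -0.003,"z": 0.0,"wx": 0.0,"wy": 0.0,"wz": 0.0},{"fingers": 0.4,"x": 0.0,"y": -0.005,"z": 0.0,"wx": 0.0,"wy": 0.0,"wz": 0.0},{"fingers": 0.4,"x": 0.0,"y": -0.005,"z": -0.015,"wx": 0.0,"wy": 0.0,"wz": 0.0},{"fingers": 0.6,"x": 0.0,"y": -0.005,"z": -0.04,"wx": 0.0,"wy": 0.0,"wz": 0.0},{"fingers": 0.6,"x": 0.0,"y": -0.005,"z": -0.07,"wx": 0.0,"wy": 0.0,"wz": 0.0},{"fingers": 0.4,"x": 0.0,"y": -0.005,"z": -0.105,"wx": 0.0,"wy": 0.0,"wz": 0.0},{"fingers": 0.2,"x": 0.015,"y": -0.015,"z": -0.14,"wx": 0.0,"wy": 0.0,"wz": 0.0},{"fingers": 0.0,"x": 0.035,"y": -0.03,"z": -0.165,"wx": 0.0,"wy": 0.0,"wz": -3.0},{"fingers": 0.0,"x": 0.06,"y": -0.05,"z": -0.19,"wx": 0.0,"wy": 0.0,"wz": -5.0},{"fingers": 0.0,"x": 0.085,"y": -0.07,"z": -0.2,"wx": 0.0,"wy": 0.0,"wz": -7.0},{"fingers": 0.0,"x": 0.11,"y": -0.09,"z": -0.21,"wx": 0.0,"wy": 0.0,"wz": -10.0},{"fingers": 0.0,"x": 0.135,"y": -0.11,"z": -0.216,"wx": 0.0,"wy": 0.0,"wz": -12.0},{"fingers": 0.0,"x": 0.16,"y": -0.13,"z": -0.216,"wx": 0.0,"wy": 0.0,"wz": -14.0},{"fingers": 0.0,"x": 0.185,"y": -0.15,"z": -0.216,"wx": 0.0,"wy": 0.0,"wz": -16.0},{"fingers": 0.0,"x": 0.21,"y": -0.17,"z": -0.216,"wx": 0.0,"wy": 0.0,"wz": -16.6},{"fingers": 0.0,"x": 0.235,"y": -0.19,"z": -0.216,"wx": 0.0,"wy": 0.0,"wz": -16.6},{"fingers": 0.0,"x": 0.26,"y": -0.205,"z": -0.216,"wx": 0.0,"wy": 0.0,"wz": -16.6},{"fingers": 0.0,"x": 0.275,"y": -0.213,"z": -0.216,"wx": 0.0,"wy": 0.0,"wz": -16.6},{"fingers": 0.0,"x": 0.279,"y": -0.215,"z": -0.216,"wx": 0.0,"wy": 0.0,"wz": -16.6},{"fingers": 0.0,"x": 0.279,"y": -0.215,"z": -0.216,"wx": 0.0,"wy": 0.0,"wz": -16.6}]'

```text
time: 8.82
ee_pos: [0.4588, 0.1606, 0.2355]
tcp_rot: [180.0, -0.0, 101.4]
wrist_force: [1.1, -0.1, -0.3]
opening: 0.0424
```

```bash
python3 - <<'E'
from h import *
im,d=snap('wrist','wrist5'); k=bot.get_calibration('wrist')
T=np.linalg.inv(np.array(k['camera_from_world']))
r,c=np.mgrid[0:420,0:560]
X=(np.stack([(c-k['cx'])/k['fx']*d,(r-k['cy'])/k['fy']*d,d,np.ones_like(d)],-1)@T.T)[...,:3]
def fit(lo,hi,rmax):
    m=(d>0)&(X[...,2]>lo)&(X[...,2]<hi)&(np.hypot(X[...,0]-.46,X[...,1]-.16)<rmax)
    P=X[m]; rect=cv2.minAreaRect(P[:,:2].astype(np.float32)*1000)
    rr,cc=np.nonzero(m); print(len(P),P.mean(0).round(4),[np.round(a,1) for a in rect],rr.min(),rr.max(),cc.min(),cc.max())
fit(.15,.168,.09); fit(.105,.117,.2)
im2,_=snap('scene','scene5'); cv2.imwrite('pics/scene5c.png',cv2.resize(im2[200:310,200:340],None,fx=4,fy=4))
print(bot.get_obs()['ee_pos'],bot.get_obs()['tcp_rot'],bot.get_obs()['opening'],bot.get_obs()['time'])
E
```

```text
6515 [0.4583 0.1668 0.1587] [array([459.4, 160.1]), array([ 29.9, 150.3]), np.float64(10.9)] 105 330 257 305
6944 [0.455  0.1846 0.1106] [array([459.6, 160.1]), array([160.8, 210.7]), np.float64(10.9)] 62 327 167 395
[0.4594739  0.15933382 0.23530438] [1.79989162e+02 1.57400007e-02 1.01307865e+02] 0.04284030464985824 8.9167
```

View pics/wrist5.png

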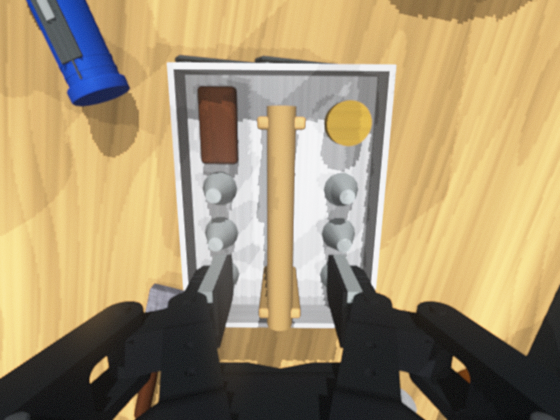

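View pics/scene5c.png

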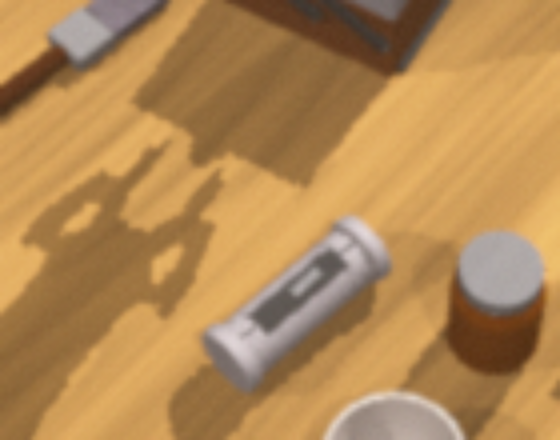

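Call:
play_rows --targets '[{"fingers": -0.2,"x": 0.0,"y": 0.0,"z": 0.025,"wx": 0.0,"wy": 0.0,"wz": 0.4},{"fingers": -0.2,"x": 0.0,"y": 0.0,"z": 0.05,"wx": 0.0,"wy": 0.0,"wz": 0.4},{"fingers": -0.2,"x": 0.0,"y": 0.0,"z": 0.075,"wx": 0.0,"wy": 0.0,"wz": 0.4},{"fingers": -0.2,"x": 0.0,"y": 0.0,"z": 0.088,"wx": 0.0,"wy": 0.0,"wz": 0.4},{"fingers": -0.2,"x": 0.0,"y": 0.0,"z": 0.089,"wx": 0.0,"wy": 0.0,"wz": 0.4},{"fingers": -1.0,"x": 0.0,"y": 0.0,"z": 0.089,"wx": 0.0,"wy": 0.0,"wz": 0.4},{"fingers": -1.0,"x": 0.0,"y": 0.0,"z": 0.089,"wx": 0.0,"wy": 0.0,"wz": 0.4},{"fingers": -1.0,"x": 0.0,"y": 0.0,"z": 0.089,"wx": 0.0,"wy": 0.0,"wz": 0.4},{"fingers": -1.0,"x": 0.0,"y": 0.0,"z": 0.089,"wx": 0.0,"wy": 0.0,"wz": 0.4},{"fingers": -1.0,"x": 0.0,"y": 0.0,"z": 0.089,"wx": 0.0,"wy": 0.0,"wz": 0.4}]' --grip_force 30

```text
time: 9.75
ee_pos: [0.4594, 0.1591, 0.1468]
tcp_rot: [-180.0, 0.1, 100.9]
wrist_force: [-2.3, -6.0, -0.9]
opening: 0.0168
```

```bash
python3 - <<'E'
import numpy as np
# smooth q profile, tool y = box x, tool z = -up
N=36
for i in range(1,N+1):
    s=i/N; q=2.0944*(s*s*(3-2*s)) 
    a=np.radians(150)-q
    print(i,round(q,2),round(.095*(np.cos(a)+.866),4),round(-.095*(np.sin(a)-.5),4))
E
```

```text
1 0.0 0.0002 -0.0004
2 0.02 0.0009 -0.0015
3 0.04 0.002 -0.0033
4 0.07 0.0036 -0.0058
5 0.11 0.0057 -0.0087
6 0.16 0.0083 -0.0121
7 0.21 0.0115 -0.0159
8 0.26 0.0153 -0.0198
9 0.33 0.0196 -0.0239
10 0.4 0.0246 -0.028
11 0.47 0.0302 -0.032
12 0.54 0.0364 -0.0357
13 0.62 0.0431 -0.039
14 0.7 0.0503 -0.042
15 0.79 0.0579 -0.0443
16 0.87 0.0658 -0.0461
17 0.96 0.074 -0.0471
18 1.05 0.0823 -0.0475
19 1.13 0.0905 -0.0471
20 1.22 0.0987 -0.0461
21 1.31 0.1066 -0.0443
22 1.39 0.1142 -0.042
23 1.47 0.1215 -0.039
24 1.55 0.1282 -0.0357
25 1.63 0.1343 -0.032
26 1.7 0.1399 -0.028
27 1.77 0.1449 -0.0239
28 1.83 0.1493 -0.0198
29 1.89 0.153 -0.0159
30 1.94 0.1562 -0.0121
31 1.98 0.1588 -0.0087
32 2.02 0.1609 -0.0058
33 2.05 0.1625 -0.0033
34 2.08 0.1636 -0.0015
35 2.09 0.1643 -0.0004
36 2.09 0.1645 0.0
```

Call:
play_rows --targets '[{"fingers": -1.0,"x": 0.0,"y": 0.0009,"z": -0.0015,"wx": 0.0,"wy": 0.0,"wz": 0.0},{"fingers": -1.0,"x": 0.0,"y": 0.0036,"z": -0.0058,"wx": 0.0,"wy": 0.0,"wz": 0.0},{"fingers": -1.0,"x": 0.0,"y": 0.0083,"z": -0.0121,"wx": 0.0,"wy": 0.0,"wz": 0.0},{"fingers": -1.0,"x": 0.0,"y": 0.0115,"z": -0.0159,"wx": 0.0,"wy": 0.0,"wz": 0.0},{"fingers": -1.0,"x": 0.0,"y": 0.0153,"z": -0.0198,"wx": 0.0,"wy": 0.0,"wz": 0.0},{"fingers": -1.0,"x": 0.0,"y": 0.0196,"z": -0.0239,"wx": 0.0,"wy": 0.0,"wz": 0.0},{"fingers": -1.0,"x": 0.0,"y": 0.0246,"z": -0.028,"wx": 0.0,"wy": 0.0,"wz": 0.0},{"fingers": -1.0,"x": 0.0,"y": 0.0302,"z": -0.032,"wx": 0.0,"wy": 0.0,"wz": 0.0},{"fingers": -1.0,"x": 0.0,"y": 0.0364,"z": -0.0357,"wx": 0.0,"wy": 0.0,"wz": 0.0},{"fingers": -1.0,"x": 0.0,"y": 0.0431,"z": -0.039,"wx": 0.0,"wy": 0.0,"wz": 0.0},{"fingers": -1.0,"x": 0.0,"y": 0.0503,"z": -0.042,"wx": 0.0,"wy": 0.0,"wz": 0.0},{"fingers": -1.0,"x": 0.0,"y": 0.0579,"z": -0.0443,"wx": 0.0,"wy": 0.0,"wz": 0.0},{"fingers": -1.0,"x": 0.0,"y": 0.0658,"z": -0.0461,"wx": 0.0,"wy": 0.0,"wz": 0.0},{"fingers": -1.0,"x": 0.0,"y": 0.074,"z": -0.0471,"wx": 0.0,"wy": 0.0,"wz": 0.0},{"fingers": -1.0,"x": 0.0,"y": 0.0823,"z": -0.0475,"wx": 0.0,"wy": 0.0,"wz": 0.0},{"fingers": -1.0,"x": 0.0,"y": 0.0823,"z": -0.0475,"wx": 0.0,"wy": 0.0,"wz": 0.0}]'

```text
time: 11.08
ee_pos: [0.542, 0.1751, 0.1943]
tcp_rot: [179.9, 0.1, 100.9]
wrist_force: [0.9, -5.5, -1.1]
opening: 0.0174
```

Call:
play_rows --targets '[{"fingers": -1.0,"x": 0.0,"y": 0.0082,"z": 0.0004,"wx": 0.0,"wy": 0.0,"wz": 0.0},{"fingers": -1.0,"x": 0.0,"y": 0.0164,"z": 0.0014,"wx": 0.0,"wy": 0.0,"wz": 0.0},{"fingers": -1.0,"x": 0.0,"y": 0.0243,"z": 0.0032,"wx": 0.0,"wy": 0.0,"wz": 0.0},{"fingers": -1.0,"x": 0.0,"y": 0.0319,"z": 0.0055,"wx": 0.0,"wy": 0.0,"wz": 0.0},{"fingers": -1.0,"x": 0.0,"y": 0.0392,"z": 0.0085,"wx": 0.0,"wy": 0.0,"wz": 0.0},{"fingers": -1.0,"x": 0.0,"y": 0.0459,"z": 0.0118,"wx": 0.0,"wy": 0.0,"wz": 0.0},{"fingers": -1.0,"x": 0.0,"y": 0.052,"z": 0.0155,"wx": 0.0,"wy": 0.0,"wz": 0.0},{"fingers": -1.0,"x": 0.0,"y": 0.0576,"z": 0.0195,"wx": 0.0,"wy": 0.0,"wz": 0.0},{"fingers": -1.0,"x": 0.0,"y": 0.0626,"z": 0.0236,"wx": 0.0,"wy": 0.0,"wz": 0.0},{"fingers": -1.0,"x": 0.0,"y": 0.067,"z": 0.0277,"wx": 0.0,"wy": 0.0,"wz": 0.0},{"fingers": -1.0,"x": 0.0,"y": 0.0707,"z": 0.0316,"wx": 0.0,"wy": 0.0,"wz": 0.0},{"fingers": -1.0,"x": 0.0,"y": 0.0739,"z": 0.0354,"wx": 0.0,"wy": 0.0,"wz": 0.0},{"fingers": -1.0,"x": 0.0,"y": 0.0765,"z": 0.0388,"wx": 0.0,"wy": 0.0,"wz": 0.0},{"fingers": -1.0,"x": 0.0,"y": 0.0786,"z": 0.0417,"wx": 0.0,"wy": 0.0,"wz": 0.0},{"fingers": -1.0,"x": 0.0,"y": 0.0802,"z": 0.0442,"wx": 0.0,"wy": 0.0,"wz": 0.0},{"fingers": -1.0,"x": 0.0,"y": 0.0813,"z": 0.046,"wx": 0.0,"wy": 0.0,"wz": 0.0},{"fingers": -1.0,"x": 0.0,"y": 0.0822,"z": 0.0475,"wx": 0.0,"wy": 0.0,"wz": 0.0},{"fingers": -1.0,"x": 0.0,"y": 0.0822,"z": 0.0475,"wx": 0.0,"wy": 0.0,"wz": 0.0},{"fingers": -1.0,"x": 0.0,"y": 0.0822,"z": 0.0475,"wx": 0.0,"wy": 0.0,"wz": 0.0}]'

```text
time: 12.67
ee_pos: [0.621, 0.1903, 0.1469]
tcp_rot: [-180.0, 0.1, 100.9]
wrist_force: [-2.2, -5.3, -0.2]
opening: 0.0166
```

Call:
play_rows --targets '[{"fingers": -0.2,"x": 0.0,"y": 0.0,"z": 0.0,"wx": 0.0,"wy": 0.0,"wz": 0.0},{"fingers": -0.1,"x": 0.0,"y": 0.0,"z": 0.0,"wx": 0.0,"wy": 0.0,"wz": 0.0},{"fingers": -0.1,"x": 0.0,"y": 0.0,"z": 0.0,"wx": 0.0,"wy": 0.0,"wz": 0.0},{"fingers": -0.1,"x": 0.0,"y": 0.0,"z": -0.02,"wx": 0.0,"wy": 0.0,"wz": 0.0},{"fingers": -0.1,"x": 0.0,"y": 0.0,"z": -0.05,"wx": 0.0,"wy": 0.0,"wz": 0.0},{"fingers": 0.2,"x": -0.01,"y": 0.0,"z": -0.075,"wx": 0.0,"wy": 0.0,"wz": 0.0},{"fingers": 0.5,"x": -0.04,"y": -0.005,"z": -0.085,"wx": 0.0,"wy": 0.0,"wz": 2.0},{"fingers": 0.7,"x": -0.075,"y": -0.01,"z": -0.085,"wx": 0.0,"wy": 0.0,"wz": 5.0},{"fingers": 0.7,"x": -0.11,"y": -0.014,"z": -0.085,"wx": 0.0,"wy": 0.0,"wz": 8.0},{"fingers": 0.7,"x": -0.145,"y": -0.018,"z": -0.085,"wx": 0.0,"wy": 0.0,"wz": 11.0},{"fingers": 0.7,"x": -0.18,"y": -0.022,"z": -0.075,"wx": 0.0,"wy": 0.0,"wz": 14.0},{"fingers": 0.7,"x": -0.215,"y": -0.027,"z": -0.055,"wx": 0.0,"wy": 0.0,"wz": 16.2},{"fingers": 0.7,"x": -0.25,"y": -0.031,"z": -0.035,"wx": 0.0,"wy": 0.0,"wz": 16.2},{"fingers": 0.7,"x": -0.28,"y": -0.035,"z": -0.01,"wx": 0.0,"wy": 0.0,"wz": 16.2},{"fingers": 0.7,"x": -0.305,"y": -0.038,"z": 0.015,"wx": 0.0,"wy": 0.0,"wz": 16.2},{"fingers": 0.7,"x": -0.32,"y": -0.04,"z": 0.035,"wx": 0.0,"wy": 0.0,"wz": 16.2},{"fingers": 0.7,"x": -0.326,"y": -0.041,"z": 0.04,"wx": 0.0,"wy": 0.0,"wz": 16.2},{"fingers": 0.7,"x": -0.326,"y": -0.041,"z": 0.04,"wx": 0.0,"wy": 0.0,"wz": 16.2},{"fingers": 0.7,"x": -0.326,"y": -0.041,"z": 0.04,"wx": 0.0,"wy": 0.0,"wz": 16.2}]'

```text
time: 14.25
ee_pos: [0.6426, -0.1364, 0.1074]
tcp_rot: [179.9, -0.0, 84.7]
wrist_force: [0.4, 0.9, 0.9]
opening: 0.0719
```

```bash
python3 - <<'E'
from h import *
im,d=snap('wrist','wrist6'); k=bot.get_calibration('wrist')
T=np.linalg.inv(np.array(k['camera_from_world']))
r,c=np.mgrid[0:420,0:560]
X=(np.stack([(c-k['cx'])/k['fx']*d,(r-k['cy'])/k['fy']*d,d,np.ones_like(d)],-1)@T.T)[...,:3]
m=(d>0)&(X[...,2]>0.03)&(X[...,2]<0.06)&(abs(X[...,0]-.643)<.045)&(X[...,1]>-.23)&(X[...,1]<-.05)
P=X[m]; rect=cv2.minAreaRect(P[:,:2].astype(np.float32)*1000); print(rect)
snap('scene','scene6'); o=bot.get_obs(); print(o['ee_pos'],o['time'])
E
```

```text
((642.9745483398438, -136.3456573486328), (140.27418518066406, 52.930049896240234), 84.58523559570312)
[ 0.64320352 -0.13582198  0.10840857] 14.35
```

View pics/wrist6.png

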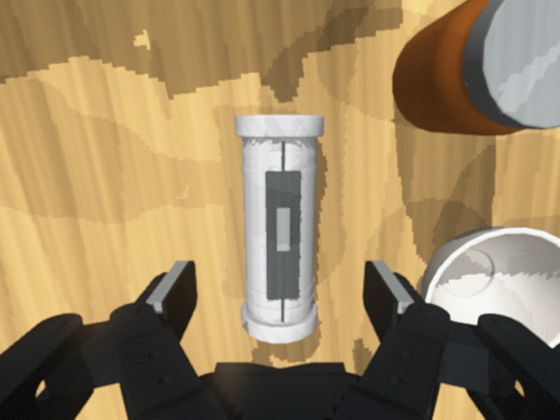

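View pics/scene6.png

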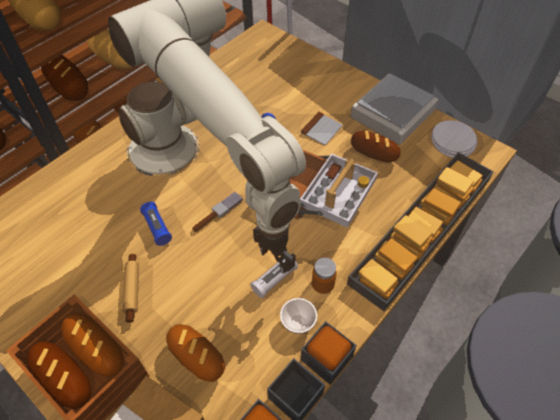

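Call:
play_rows --targets '[{"fingers": 0.7,"x": 0.0,"y": 0.0,"z": 0.025,"wx": 0.0,"wy": 0.0,"wz": 0.0},{"fingers": 0.6,"x": 0.0,"y": 0.0,"z": 0.05,"wx": 0.0,"wy": 0.0,"wz": 0.0},{"fingers": 0.5,"x": 0.0,"y": 0.0,"z": 0.075,"wx": 0.0,"wy": 0.0,"wz": 0.0},{"fingers": 0.4,"x": 0.0,"y": 0.0,"z": 0.088,"wx": 0.0,"wy": 0.0,"wz": 0.0},{"fingers": 0.3,"x": 0.0,"y": 0.0,"z": 0.09,"wx": 0.0,"wy": 0.0,"wz": 0.0},{"fingers": 0.2,"x": 0.0,"y": 0.0,"z": 0.09,"wx": 0.0,"wy": 0.0,"wz": 0.0},{"fingers": 0.15,"x": 0.0,"y": 0.0,"z": 0.09,"wx": 0.0,"wy": 0.0,"wz": 0.0},{"fingers": 0.1,"x": 0.0,"y": 0.0,"z": 0.09,"wx": 0.0,"wy": 0.0,"wz": 0.0},{"fingers": 0.05,"x": 0.0,"y": 0.0,"z": 0.09,"wx": 0.0,"wy": 0.0,"wz": 0.0},{"fingers": -1.0,"x": 0.0,"y": 0.0,"z": 0.09,"wx": 0.0,"wy": 0.0,"wz": 0.0},{"fingers": -1.0,"x": 0.0,"y": 0.0,"z": 0.09,"wx": 0.0,"wy": 0.0,"wz": 0.0},{"fingers": -1.0,"x": 0.0,"y": 0.0,"z": 0.09,"wx": 0.0,"wy": 0.0,"wz": 0.0}]' --grip_force 50

```text
time: 15.35
ee_pos: [0.6435, -0.137, 0.0187]
tcp_rot: [179.8, -0.0, 84.7]
wrist_force: [-0.6, 1.2, 7.3]
opening: 0.0447
```

```bash
python3 - <<'E'
from h import *
im,d=snap('wrist','wrist7')
E
```

```text
(no output)
```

View pics/wrist7.png

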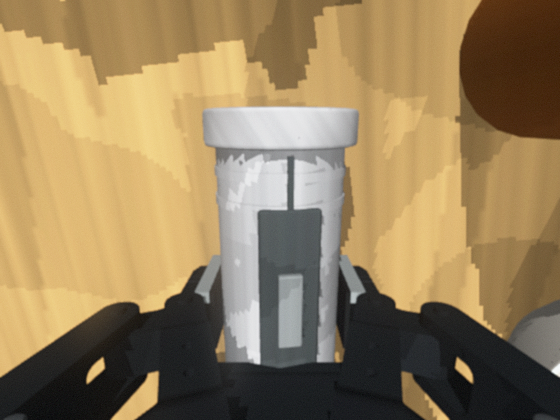

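Call:
play_rows --targets '[{"fingers": -1.0,"x": 0.0,"y": 0.0,"z": -0.005,"wx": 0.0,"wy": 0.0,"wz": 0.0},{"fingers": -1.0,"x": 0.0,"y": 0.0,"z": -0.02,"wx": 0.0,"wy": 0.0,"wz": 0.0},{"fingers": -1.0,"x": 0.0,"y": 0.0,"z": -0.045,"wx": 0.0,"wy": 0.0,"wz": 0.0},{"fingers": -1.0,"x": 0.0,"y": -0.01,"z": -0.07,"wx": 0.0,"wy": 0.0,"wz": 0.0},{"fingers": -1.0,"x": 0.01,"y": -0.025,"z": -0.095,"wx": 0.0,"wy": 0.0,"wz": -1.0},{"fingers": -1.0,"x": 0.025,"y": -0.045,"z": -0.12,"wx": 0.0,"wy": 0.0,"wz": -3.0},{"fingers": -1.0,"x": 0.045,"y": -0.07,"z": -0.135,"wx": 0.0,"wy": 0.0,"wz": -5.0},{"fingers": -1.0,"x": 0.065,"y": -0.095,"z": -0.141,"wx": 0.0,"wy": 0.0,"wz": -7.0},{"fingers": -1.0,"x": 0.09,"y": -0.12,"z": -0.141,"wx": 0.0,"wy": 0.0,"wz": -9.0},{"fingers": -1.0,"x": 0.115,"y": -0.145,"z": -0.141,"wx": 0.0,"wy": 0.0,"wz": -11.0},{"fingers": -1.0,"x": 0.14,"y": -0.165,"z": -0.141,"wx": 0.0,"wy": 0.0,"wz": -13.0},{"fingers": -1.0,"x": 0.165,"y": -0.185,"z": -0.141,"wx": 0.0,"wy": 0.0,"wz": -15.0},{"fingers": -1.0,"x": 0.19,"y": -0.2,"z": -0.141,"wx": 0.0,"wy": 0.0,"wz": -16.2},{"fingers": -1.0,"x": 0.215,"y": -0.212,"z": -0.141,"wx": 0.0,"wy": 0.0,"wz": -16.2},{"fingers": -1.0,"x": 0.24,"y": -0.22,"z": -0.141,"wx": 0.0,"wy": 0.0,"wz": -16.2},{"fingers": -1.0,"x": 0.26,"y": -0.224,"z": -0.141,"wx": 0.0,"wy": 0.0,"wz": -16.2},{"fingers": -1.0,"x": 0.272,"y": -0.225,"z": -0.141,"wx": 0.0,"wy": 0.0,"wz": -16.2},{"fingers": -1.0,"x": 0.2745,"y": -0.225,"z": -0.141,"wx": 0.0,"wy": 0.0,"wz": -16.2},{"fingers": -1.0,"x": 0.2745,"y": -0.225,"z": -0.141,"wx": 0.0,"wy": 0.0,"wz": -16.2}]'

```text
time: 16.98
ee_pos: [0.4436, 0.1574, 0.1572]
tcp_rot: [-180.0, 0.0, 101.0]
wrist_force: [-0.4, -1.1, -2.4]
opening: 0.0446
```

```bash
python3 - <<'E'
from h import *
im,d=snap('wrist','wrist8')
im,d=snap('side','side8')
E
```

```text
(no output)
```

View pics/wrist8.png

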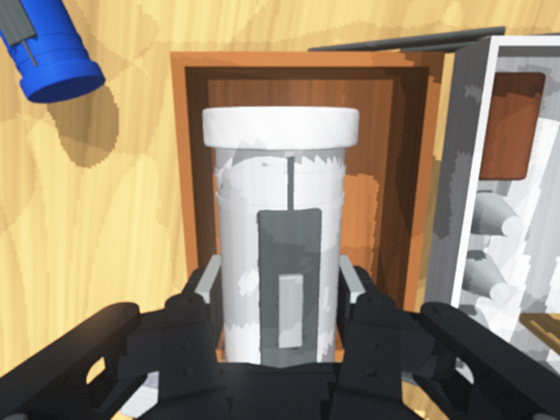

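View pics/side8.png

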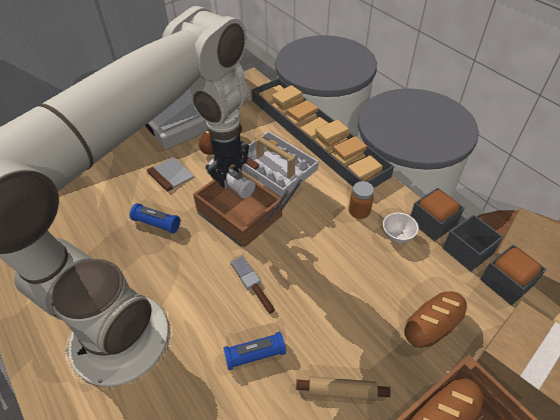

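Call:
play_rows --targets '[{"fingers": -1.0,"x": 0.0,"y": 0.0,"z": 0.01,"wx": -2.0,"wy": 0.0,"wz": 0.0},{"fingers": -1.0,"x": 0.0,"y": 0.0,"z": 0.025,"wx": -4.0,"wy": 0.0,"wz": 0.0},{"fingers": -1.0,"x": 0.0,"y": 0.0,"z": 0.045,"wx": -6.0,"wy": 0.0,"wz": 0.0},{"fingers": -1.0,"x": 0.0,"y": 0.0,"z": 0.065,"wx": -6.0,"wy": 0.0,"wz": 0.0},{"fingers": -1.0,"x": 0.0,"y": 0.0,"z": 0.085,"wx": -6.0,"wy": 0.0,"wz": 0.0},{"fingers": -1.0,"x": 0.0,"y": 0.0,"z": 0.1,"wx": -6.0,"wy": 0.0,"wz": 0.0},{"fingers": -1.0,"x": 0.0,"y": 0.0,"z": 0.112,"wx": -6.0,"wy": 0.0,"wz": 0.0},{"fingers": -1.0,"x": 0.0,"y": 0.0,"z": 0.12,"wx": -6.0,"wy": 0.0,"wz": 0.0},{"fingers": -1.0,"x": 0.0,"y": 0.0,"z": 0.124,"wx": -6.0,"wy": 0.0,"wz": 0.0},{"fingers": -1.0,"x": 0.0,"y": 0.0,"z": 0.126,"wx": -6.0,"wy": 0.0,"wz": 0.0},{"fingers": -1.0,"x": 0.0,"y": 0.0,"z": 0.127,"wx": -6.0,"wy": 0.0,"wz": 0.0},{"fingers": -1.0,"x": 0.0,"y": 0.0,"z": 0.127,"wx": -6.0,"wy": 0.0,"wz": 0.0}]'

```text
time: 18.08
ee_pos: [0.4484, 0.1577, 0.0335]
tcp_rot: [173.4, -0.0, 100.8]
wrist_force: [17.4, 2.6, -1.5]
opening: 0.0444
```

Call:
play_rows --targets '[{"fingers": -1.0,"x": 0.0,"y": 0.004,"z": -0.004,"wx": 0.0,"wy": 0.0,"wz": 0.0},{"fingers": -1.0,"x": 0.0,"y": 0.009,"z": -0.008,"wx": 0.0,"wy": 0.0,"wz": 0.0},{"fingers": -1.0,"x": 0.0,"y": 0.014,"z": -0.008,"wx": 0.0,"wy": 0.0,"wz": 0.0},{"fingers": -1.0,"x": 0.0,"y": 0.018,"z": -0.008,"wx": 0.0,"wy": 0.0,"wz": 0.0},{"fingers": -1.0,"x": 0.0,"y": 0.019,"z": -0.008,"wx": 0.0,"wy": 0.0,"wz": 0.0},{"fingers": -1.0,"x": 0.0,"y": 0.019,"z": -0.008,"wx": 0.0,"wy": 0.0,"wz": 0.0},{"fingers": -1.0,"x": 0.0,"y": 0.019,"z": -0.008,"wx": 0.0,"wy": 0.0,"wz": 0.0}]'

```text
time: 18.67
ee_pos: [0.461, 0.1604, 0.0397]
tcp_rot: [174.1, 0.0, 100.9]
wrist_force: [-0.1, -0.7, -4.2]
opening: 0.0445
```

```bash
python3 - <<'E'
from h import *
o=bot.get_obs(); print(o['ee_pos'],o['tcp_rot'],o['wrist_force'],o['opening'])
im,d=snap('wrist','wrist9')
im,d=snap('side','side9')
cv2.imwrite('pics/side9c.png',cv2.resize(im[120:250,180:330],None,fx=4,fy=4))
im,d=snap('scene','scene9')
cv2.imwrite('pics/scene9c.png',cv2.resize(im[120:250,240:390],None,fx=4,fy=4))
E
```

```text
[0.46096774 0.1604408  0.03974866] [1.74062977e+02 8.61208945e-03 1.00897874e+02] [-0.09457226 -0.67527332 -4.24745351] 0.04445983867814824
```

View pics/wrist9.png

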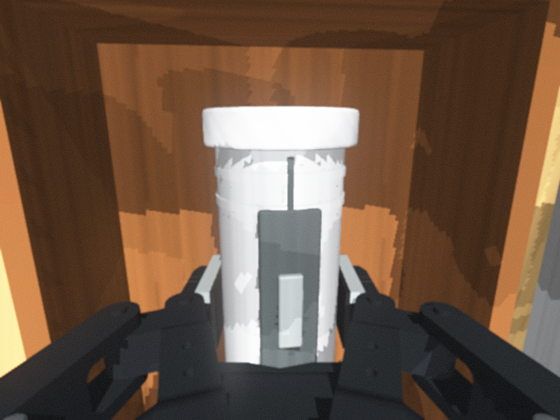

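View pics/side9c.png

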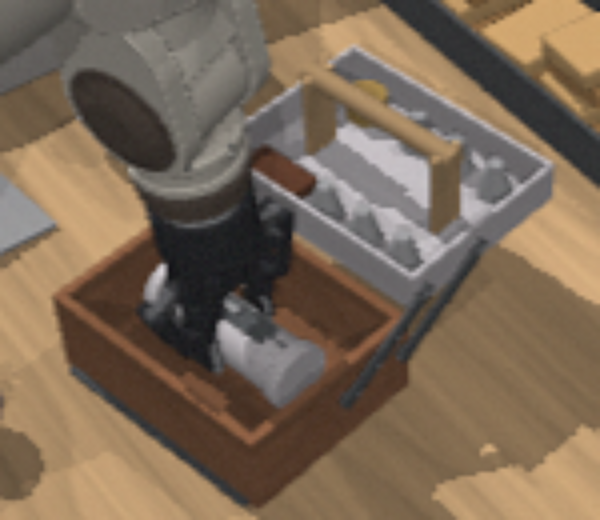

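View pics/scene9c.png

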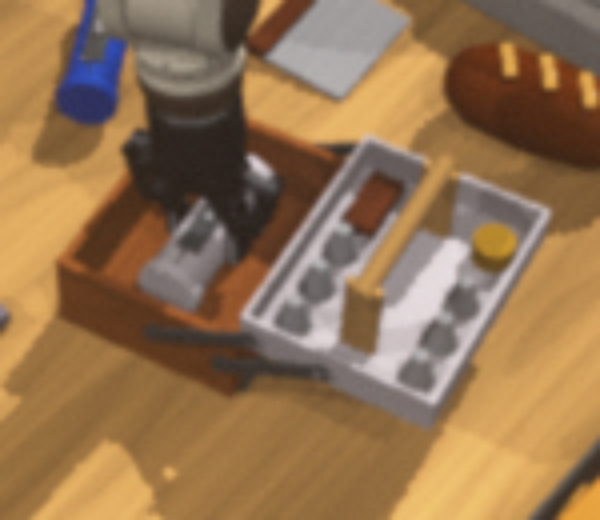

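Call:
play_rows --targets '[{"fingers": -1.0,"x": 0.0,"y": 0.0,"z": 0.003,"wx": 0.0,"wy": 0.0,"wz": 0.0},{"fingers": -1.0,"x": 0.0,"y": -0.001,"z": 0.006,"wx": 0.0,"wy": 0.0,"wz": 0.0},{"fingers": -1.0,"x": 0.0,"y": -0.001,"z": 0.008,"wx": 0.0,"wy": 0.0,"wz": 0.0},{"fingers": -1.0,"x": 0.0,"y": -0.001,"z": 0.0095,"wx": 0.0,"wy": 0.0,"wz": 0.0},{"fingers": -1.0,"x": 0.0,"y": -0.001,"z": 0.0105,"wx": 0.0,"wy": 0.0,"wz": 0.0},{"fingers": -1.0,"x": 0.0,"y": -0.001,"z": 0.011,"wx": 0.0,"wy": 0.0,"wz": 0.0},{"fingers": -1.0,"x": 0.0,"y": -0.001,"z": 0.011,"wx": 0.0,"wy": 0.0,"wz": 0.0}]'

```text
time: 19.4
ee_pos: [0.4614, 0.1606, 0.0291]
tcp_rot: [174.0, 0.0, 100.9]
wrist_force: [-1.2, 0.9, -3.6]
opening: 0.0446
```

Call:
play_rows --targets '[{"fingers": -1.0,"x": 0.0,"y": 0.0,"z": 0.001,"wx": 0.0,"wy": 0.0,"wz": 0.0},{"fingers": -1.0,"x": 0.0,"y": 0.0,"z": 0.002,"wx": 0.0,"wy": 0.0,"wz": 0.0},{"fingers": -1.0,"x": 0.0,"y": 0.0,"z": 0.002,"wx": 0.0,"wy": 0.0,"wz": 0.0}]'

```text
time: 19.65
ee_pos: [0.4616, 0.1606, 0.027]
tcp_rot: [174.0, 0.0, 100.9]
wrist_force: [-0.2, 1.2, -3.7]
opening: 0.0445
```

Call:
play_rows --targets '[{"fingers": -1.0,"x": 0.0,"y": 0.0,"z": 0.001,"wx": 0.0,"wy": 0.0,"wz": 0.0},{"fingers": -1.0,"x": 0.0,"y": 0.0,"z": 0.001,"wx": 0.0,"wy": 0.0,"wz": 0.0}]'

```text
time: 19.82
ee_pos: [0.4618, 0.1607, 0.0268]
tcp_rot: [174.0, -0.0, 100.9]
wrist_force: [-3.9, -1.3, 3.4]
opening: 0.0445
```

Call:
play_rows --targets '[{"fingers": 0.05,"x": 0.0,"y": 0.0,"z": 0.001,"wx": 0.0,"wy": 0.0,"wz": 0.0},{"fingers": 0.1,"x": 0.0,"y": 0.0,"z": 0.001,"wx": 0.0,"wy": 0.0,"wz": 0.0},{"fingers": 0.15,"x": 0.0,"y": 0.0,"z": 0.001,"wx": 0.0,"wy": 0.0,"wz": 0.0},{"fingers": 0.2,"x": 0.0,"y": 0.0,"z": 0.001,"wx": 0.0,"wy": 0.0,"wz": 0.0},{"fingers": 0.3,"x": 0.0,"y": 0.0,"z": 0.001,"wx": 0.0,"wy": 0.0,"wz": 0.0},{"fingers": 0.3,"x": 0.0,"y": 0.0,"z": 0.001,"wx": 0.0,"wy": 0.0,"wz": 0.0},{"fingers": 0.3,"x": 0.0,"y": 0.0,"z": 0.001,"wx": 0.0,"wy": 0.0,"wz": 0.0},{"fingers": 0.3,"x": 0.0,"y": 0.0,"z": 0.001,"wx": 0.0,"wy": 0.0,"wz": 0.0}]'

```text
time: 20.48
ee_pos: [0.4619, 0.1607, 0.0252]
tcp_rot: [174.0, 0.0, 100.9]
wrist_force: [-0.8, -0.9, 0.7]
opening: 0.0554
```

```bash
python3 - <<'E'
from h import *
im,d=snap('wrist','wrist10')
E
```

```text
(no output)
```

View pics/wrist10.png

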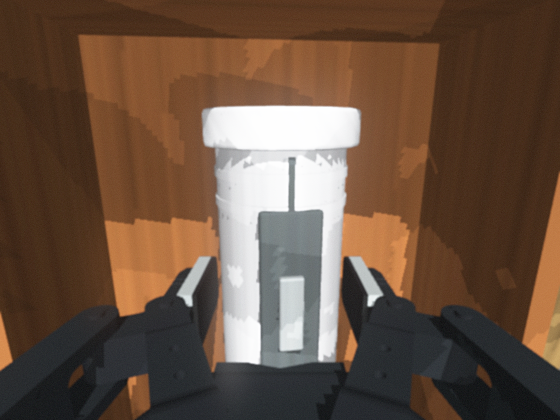

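Call:
play_rows --targets '[{"fingers": 0.3,"x": 0.0,"y": 0.001,"z": -0.01,"wx": 0.0,"wy": 0.0,"wz": 0.0},{"fingers": 0.3,"x": 0.0,"y": 0.003,"z": -0.03,"wx": 0.0,"wy": 0.0,"wz": 0.0},{"fingers": 0.3,"x": 0.0,"y": 0.006,"z": -0.06,"wx": 0.0,"wy": 0.0,"wz": 0.0},{"fingers": 0.3,"x": 0.0,"y": 0.0095,"z": -0.09,"wx": 0.0,"wy": 0.0,"wz": 0.0},{"fingers": 0.1,"x": 0.0,"y": 0.0125,"z": -0.12,"wx": 2.0,"wy": 0.0,"wz": 0.0},{"fingers": 0.0,"x": 0.0,"y": 0.0155,"z": -0.15,"wx": 5.0,"wy": 0.0,"wz": 0.0},{"fingers": 0.0,"x": 0.0,"y": 0.019,"z": -0.18,"wx": 6.0,"wy": 0.0,"wz": 0.0},{"fingers": 0.0,"x": 0.0,"y": 0.022,"z": -0.205,"wx": 6.0,"wy": 0.0,"wz": 0.0},{"fingers": 0.0,"x": 0.0,"y": 0.022,"z": -0.21,"wx": 6.0,"wy": 0.0,"wz": 0.0},{"fingers": 0.0,"x": 0.0,"y": 0.022,"z": -0.21,"wx": 6.0,"wy": 0.0,"wz": 0.0}]'

```text
time: 21.37
ee_pos: [0.4625, 0.1609, 0.2387]
tcp_rot: [179.8, -0.0, 100.9]
wrist_force: [0.1, -0.4, -1.1]
opening: 0.0428
```

```bash
python3 - <<'E'
from h import *
im,d=snap('wrist','wrist11'); k=bot.get_calibration('wrist'); np.save('d11.npy',d)
T=np.linalg.inv(np.array(k['camera_from_world'])); print(T[:3,3])
r,c=np.mgrid[0:420,0:560]
X=(np.stack([(c-k['cx'])/k['fx']*d,(r-k['cy'])/k['fy']*d,d,np.ones_like(d)],-1)@T.T)[...,:3]
m=(d>0)&(X[...,2]>0.035)&(X[...,2]<0.068)&(np.hypot(X[...,0]-.46,X[...,1]-.16)<.085)&(c>200)&(c<340)
P=X[m]; rect=cv2.minAreaRect(P[:,:2].astype(np.float32)*1000); print(rect,np.percentile(P[:,2],[50,98]))
e=np.array([np.cos(np.radians(10.9)),np.sin(np.radians(10.9))]);n=np.array([-e[1],e[0]])
rel=P[:,:2]-[.4596,.160]; print('xb',np.percentile(rel@e,[1,99]),'yb',np.percentile(rel@n,[1,99]))
# bar in open position
m=(d>0)&(X[...,2]>0.148)&(X[...,2]<0.168)&(X[...,0]>.56)
P=X[m]; print(len(P)); rel=P[:,:2]-[.4596,.160]; print('bar xb',np.percentile(rel@e,[1,50,99]),'yb',np.percentile(rel@n,[1,99]))
o=bot.get_obs();print(o['ee_pos'],o['tcp_rot'],o['time'])
E
```

```text
[0.44930439 0.22589917 0.36844677]
((436.517333984375, 156.18370056152344), (100.6909408569336, 140.03591918945312), 10.443944931030273) [0.05384923 0.06016294]
xb [-0.07324871  0.02388083] yb [-0.06741951  0.06928913]
7349
bar xb [0.14870609 0.15865527 0.17417947] yb [-0.07176647  0.07481185]
[0.46201134 0.16072346 0.23697709] [ 1.79921744e+02 -8.38471564e-03  1.00897445e+02] 21.4167
```

View pics/wrist11.png

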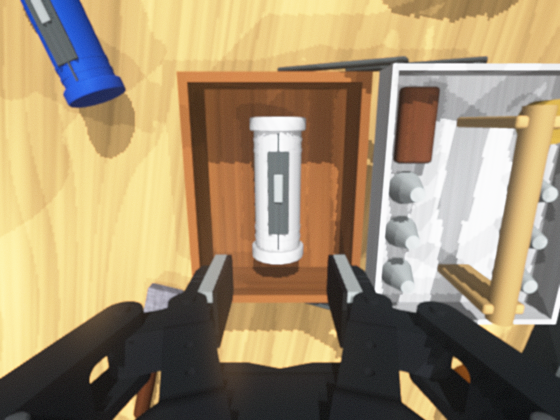

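Call:
play_rows --targets '[{"fingers": -0.1,"x": 0.0,"y": 0.015,"z": 0.0,"wx": 0.0,"wy": 0.0,"wz": 0.0},{"fingers": -0.2,"x": 0.0,"y": 0.045,"z": 0.0,"wx": 0.0,"wy": 0.0,"wz": 0.0},{"fingers": -0.2,"x": 0.0,"y": 0.08,"z": 0.0,"wx": 0.0,"wy": 0.0,"wz": 0.0},{"fingers": -0.2,"x": 0.0,"y": 0.115,"z": 0.0,"wx": 0.0,"wy": 0.0,"wz": 0.0},{"fingers": -0.2,"x": 0.0,"y": 0.145,"z": 0.0,"wx": 0.0,"wy": 0.0,"wz": 0.0},{"fingers": -0.2,"x": -0.001,"y": 0.1615,"z": 0.0,"wx": 0.0,"wy": 0.0,"wz": 0.0},{"fingers": -0.2,"x": -0.001,"y": 0.1615,"z": 0.01,"wx": 0.0,"wy": 0.0,"wz": 0.0},{"fingers": -0.2,"x": -0.001,"y": 0.1615,"z": 0.03,"wx": 0.0,"wy": 0.0,"wz": 0.0},{"fingers": -0.2,"x": -0.001,"y": 0.1615,"z": 0.055,"wx": 0.0,"wy": 0.0,"wz": 0.0},{"fingers": -0.2,"x": -0.001,"y": 0.1615,"z": 0.08,"wx": 0.0,"wy": 0.0,"wz": 0.0},{"fingers": -0.2,"x": -0.001,"y": 0.1615,"z": 0.09,"wx": 0.0,"wy": 0.0,"wz": 0.0},{"fingers": -0.2,"x": -0.001,"y": 0.1615,"z": 0.09,"wx": 0.0,"wy": 0.0,"wz": 0.0},{"fingers": -1.0,"x": -0.001,"y": 0.1615,"z": 0.09,"wx": 0.0,"wy": 0.0,"wz": 0.0},{"fingers": -1.0,"x": -0.001,"y": 0.1615,"z": 0.09,"wx": 0.0,"wy": 0.0,"wz": 0.0},{"fingers": -1.0,"x": -0.001,"y": 0.1615,"z": 0.09,"wx": 0.0,"wy": 0.0,"wz": 0.0},{"fingers": -1.0,"x": -0.001,"y": 0.1615,"z": 0.09,"wx": 0.0,"wy": 0.0,"wz": 0.0},{"fingers": -1.0,"x": -0.001,"y": 0.1615,"z": 0.09,"wx": 0.0,"wy": 0.0,"wz": 0.0}]' --grip_force 30

```text
time: 22.83
ee_pos: [0.6209, 0.1903, 0.1472]
tcp_rot: [179.9, -0.0, 100.9]
wrist_force: [1.0, 0.3, -0.9]
opening: 0.0167
```

Gripped on the bar. Now the reverse arc, first half.

Call:
play_rows --targets '[{"fingers": -1.0,"x": 0.0,"y": -0.0009,"z": -0.0015,"wx": 0.0,"wy": 0.0,"wz": 0.0},{"fingers": -1.0,"x": 0.0,"y": -0.0036,"z": -0.0058,"wx": 0.0,"wy": 0.0,"wz": 0.0},{"fingers": -1.0,"x": 0.0,"y": -0.0083,"z": -0.0121,"wx": 0.0,"wy": 0.0,"wz": 0.0},{"fingers": -1.0,"x": 0.0,"y": -0.0115,"z": -0.0159,"wx": 0.0,"wy": 0.0,"wz": 0.0},{"fingers": -1.0,"x": 0.0,"y": -0.0153,"z": -0.0198,"wx": 0.0,"wy": 0.0,"wz": 0.0},{"fingers": -1.0,"x": 0.0,"y": -0.0196,"z": -0.0239,"wx": 0.0,"wy": 0.0,"wz": 0.0},{"fingers": -1.0,"x": 0.0,"y": -0.0246,"z": -0.028,"wx": 0.0,"wy": 0.0,"wz": 0.0},{"fingers": -1.0,"x": 0.0,"y": -0.0302,"z": -0.032,"wx": 0.0,"wy": 0.0,"wz": 0.0},{"fingers": -1.0,"x": 0.0,"y": -0.0364,"z": -0.0357,"wx": 0.0,"wy": 0.0,"wz": 0.0},{"fingers": -1.0,"x": 0.0,"y": -0.0431,"z": -0.039,"wx": 0.0,"wy": 0.0,"wz": 0.0},{"fingers": -1.0,"x": 0.0,"y": -0.0503,"z": -0.042,"wx": 0.0,"wy": 0.0,"wz": 0.0},{"fingers": -1.0,"x": 0.0,"y": -0.0579,"z": -0.0443,"wx": 0.0,"wy": 0.0,"wz": 0.0},{"fingers": -1.0,"x": 0.0,"y": -0.0658,"z": -0.0461,"wx": 0.0,"wy": 0.0,"wz": 0.0},{"fingers": -1.0,"x": 0.0,"y": -0.074,"z": -0.0471,"wx": 0.0,"wy": 0.0,"wz": 0.0},{"fingers": -1.0,"x": 0.0,"y": -0.0823,"z": -0.0475,"wx": 0.0,"wy": 0.0,"wz": 0.0},{"fingers": -1.0,"x": 0.0,"y": -0.0823,"z": -0.0475,"wx": 0.0,"wy": 0.0,"wz": 0.0}]'

```text
time: 24.17
ee_pos: [0.5377, 0.1743, 0.1945]
tcp_rot: [-179.9, -0.0, 100.9]
wrist_force: [-0.9, -0.6, 7.2]
opening: 0.017
```

Call:
play_rows --targets '[{"fingers": -1.0,"x": 0.0,"y": -0.0082,"z": 0.0004,"wx": 0.0,"wy": 0.0,"wz": 0.0},{"fingers": -1.0,"x": 0.0,"y": -0.0164,"z": 0.0014,"wx": 0.0,"wy": 0.0,"wz": 0.0},{"fingers": -1.0,"x": 0.0,"y": -0.0243,"z": 0.0032,"wx": 0.0,"wy": 0.0,"wz": 0.0},{"fingers": -1.0,"x": 0.0,"y": -0.0319,"z": 0.0055,"wx": 0.0,"wy": 0.0,"wz": 0.0},{"fingers": -1.0,"x": 0.0,"y": -0.0392,"z": 0.0085,"wx": 0.0,"wy": 0.0,"wz": 0.0},{"fingers": -1.0,"x": 0.0,"y": -0.0459,"z": 0.0118,"wx": 0.0,"wy": 0.0,"wz": 0.0},{"fingers": -1.0,"x": 0.0,"y": -0.052,"z": 0.0155,"wx": 0.0,"wy": 0.0,"wz": 0.0},{"fingers": -1.0,"x": 0.0,"y": -0.0576,"z": 0.0195,"wx": 0.0,"wy": 0.0,"wz": 0.0},{"fingers": -1.0,"x": 0.0,"y": -0.0626,"z": 0.0236,"wx": 0.0,"wy": 0.0,"wz": 0.0},{"fingers": -1.0,"x": 0.0,"y": -0.067,"z": 0.0277,"wx": 0.0,"wy": 0.0,"wz": 0.0},{"fingers": -1.0,"x": 0.0,"y": -0.0707,"z": 0.0316,"wx": 0.0,"wy": 0.0,"wz": 0.0},{"fingers": -1.0,"x": 0.0,"y": -0.0739,"z": 0.0354,"wx": 0.0,"wy": 0.0,"wz": 0.0},{"fingers": -1.0,"x": 0.0,"y": -0.0765,"z": 0.0388,"wx": 0.0,"wy": 0.0,"wz": 0.0},{"fingers": -1.0,"x": 0.0,"y": -0.0786,"z": 0.0417,"wx": 0.0,"wy": 0.0,"wz": 0.0},{"fingers": -1.0,"x": 0.0,"y": -0.0802,"z": 0.0442,"wx": 0.0,"wy": 0.0,"wz": 0.0},{"fingers": -1.0,"x": 0.0,"y": -0.0813,"z": 0.046,"wx": 0.0,"wy": 0.0,"wz": 0.0},{"fingers": -1.0,"x": 0.0,"y": -0.0822,"z": 0.0475,"wx": 0.0,"wy": 0.0,"wz": 0.0},{"fingers": -1.0,"x": 0.0,"y": -0.0822,"z": 0.0475,"wx": 0.0,"wy": 0.0,"wz": 0.0},{"fingers": -1.0,"x": 0.0,"y": -0.0822,"z": 0.0475,"wx": 0.0,"wy": 0.0,"wz": 0.0}]'

```text
time: 25.75
ee_pos: [0.4594, 0.1592, 0.147]
tcp_rot: [179.9, -0.0, 100.9]
wrist_force: [-4.0, -1.8, 4.2]
opening: 0.0168
```

Call:
play_rows --targets '[{"fingers": -1.0,"x": 0.0,"y": -0.0005,"z": 0.0005,"wx": 0.0,"wy": 0.0,"wz": 0.0},{"fingers": -0.5,"x": 0.0,"y": -0.0005,"z": 0.0005,"wx": 0.0,"wy": 0.0,"wz": 0.0},{"fingers": -0.3,"x": 0.0,"y": -0.0005,"z": 0.0005,"wx": 0.0,"wy": 0.0,"wz": 0.0},{"fingers": -0.15,"x": 0.0,"y": -0.0005,"z": 0.0005,"wx": 0.0,"wy": 0.0,"wz": 0.0},{"fingers": -0.15,"x": 0.0,"y": -0.0005,"z": 0.0005,"wx": 0.0,"wy": 0.0,"wz": 0.0},{"fingers": -0.15,"x": 0.0,"y": -0.0005,"z": 0.0005,"wx": 0.0,"wy": 0.0,"wz": 0.0},{"fingers": -0.15,"x": 0.0,"y": -0.0005,"z": -0.01,"wx": 0.0,"wy": 0.0,"wz": 0.0},{"fingers": -0.15,"x": 0.0,"y": -0.0005,"z": -0.035,"wx": 0.0,"wy": 0.0,"wz": 0.0},{"fingers": -0.15,"x": 0.0,"y": -0.0005,"z": -0.065,"wx": 0.0,"wy": 0.0,"wz": 0.0},{"fingers": -0.15,"x": 0.0,"y": -0.0005,"z": -0.09,"wx": 0.0,"wy": 0.0,"wz": 0.0},{"fingers": -0.15,"x": 0.0,"y": -0.0005,"z": -0.095,"wx": 0.0,"wy": 0.0,"wz": 0.0},{"fingers": -0.15,"x": 0.0,"y": -0.0005,"z": -0.095,"wx": 0.0,"wy": 0.0,"wz": 0.0},{"fingers": -0.15,"x": 0.0,"y": -0.0005,"z": -0.095,"wx": 0.0,"wy": 0.0,"wz": 0.0}]'

```text
time: 26.83
ee_pos: [0.4587, 0.1591, 0.2412]
tcp_rot: [180.0, -0.0, 100.9]
wrist_force: [0.4, -0.4, 0.3]
opening: 0.0362
```

```bash
python3 - <<'E'
from h import *
im,d=snap('wrist','wrist12'); k=bot.get_calibration('wrist')
T=np.linalg.inv(np.array(k['camera_from_world']))
r,c=np.mgrid[0:420,0:560]
X=(np.stack([(c-k['cx'])/k['fx']*d,(r-k['cy'])/k['fy']*d,d,np.ones_like(d)],-1)@T.T)[...,:3]
for lo,hi,rm in [(.15,.168,.09),(.105,.117,.2)]:
    m=(d>0)&(X[...,2]>lo)&(X[...,2]<hi)&(np.hypot(X[...,0]-.46,X[...,1]-.16)<rm)
    P=X[m]; rect=cv2.minAreaRect(P[:,:2].astype(np.float32)*1000)
    print(len(P),P.mean(0).round(4),[np.round(a,1) for a in rect])
im,d=snap('side','side12'); o=bot.get_obs(); print(o['ee_pos'],o['wrist_force'],o['opening'],o['time'])
E
```

```text
6259 [0.4574 0.1674 0.1581] [array([458.7, 160.8]), array([ 29.9, 150.3]), np.float64(10.9)]
6411 [0.4541 0.1853 0.1101] [array([458.8, 160.6]), array([160.5, 210.1]), np.float64(10.9)]
[0.45817664 0.15890541 0.24009825] [0.2013038  0.1233857  0.83789791] 0.03620366261595361 26.9333
```

View pics/side12.png

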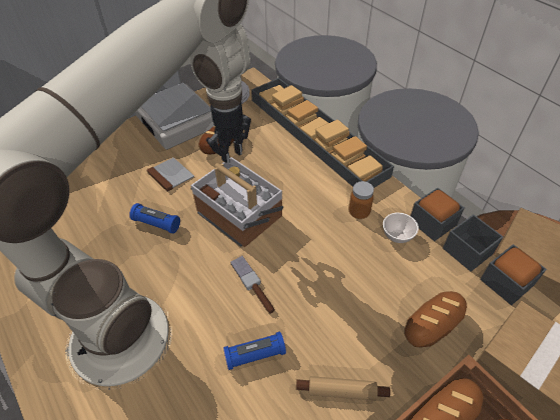

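View pics/wrist12.png

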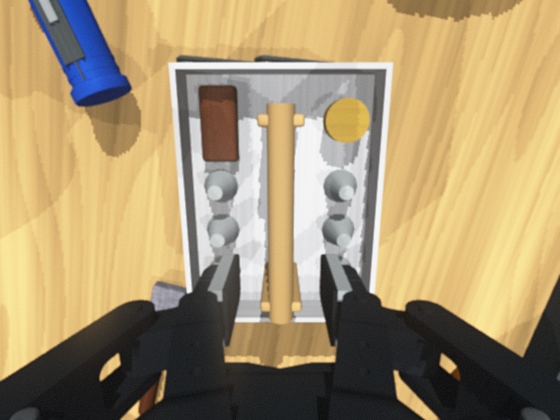

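```bash
python3 -c "
from workcell import bot
print(bot.job_done()); print(bot.get_obs()['time'])"
```

```text
the job is handed in; nothing more can be done
None
the job is handed in; nothing more can be done
```

The job is finished and handed in at about 27 s; `job_done` gives no verdict.

**What I did:**
- I rolled the mould 79 mm along the bench until its clasp was about 0.07 rad from the top.
- I gripped the tray's bar and swung it fully open along its arc. The handle moved about 164 mm.
- I gripped the mould with the clasp still up (about 0.13 rad off), carried it over and lowered it until the wrist force showed it touching the compartment floor. I tilted it about 6° to bring the clasp back towards upright, then released it.
- I swung the tray back on the bar, let go, and raised the gripper clear.

**Last checks:**
- **Mould:** before the tray was shut, the wrist picture showed it lying near the middle of the compartment, parallel to the box, with the clasp centred on top. The automatic fit of its outline across the box was unusable because it also caught part of the box wall, so its sideways place comes from the picture and the release pose.
- **Tray:** after shutting, the bar and rim fitted to within 1 mm of where they started. The gripper was clear, with wrist force near zero.
- **Other things on the bench:** those visible in the last side picture look undisturbed; I did not measure them again.

**One fault:** on the first lowering, the tilted gripper pressed on the compartment's near wall with about 17 N, below the 40 N limit. I shifted the tool about 18 mm (to roughly mid-compartment) and lowered again, and this time it went down freely.

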